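# Load the carrier press stand with its trip switch dropped

## Robot

A 6-joint arm with a two-finger parallel gripper is mounted at the origin on the work surface. World frame = base frame: x ahead of the robot, y to its left, z up, the work surface at z = 0. Lengths are in m, angles in rad, forces in N, time in s.
With the tool pointing down it reaches from about 0.35 to 0.85 m from the base axis. Payload 8.1 kg.
Tool frame: the origin (TCP) lies on the centre line of the jaws, within the pads' length; the fingertips stand 8 mm ahead of it and the grasp point (between the pads) lies 11 mm behind it (arm.tip_extent is the distance from the TCP to the fingertips, in m); x points along the fingers, y is the direction in which the jaws open and shut, and the axes are right-handed (so a half turn about x gives the same grasp; the last joint's range is limited). The gripper opens to 85 mm and grips with 20 to 120 N. Pads are 22 mm wide; open, the fingers measure 114 mm over their backs; the gripper's body (76 mm by 85 mm) begins 54 mm behind the grasp point. The pads swing forward as they close: fully open they stand 13 mm farther back than shut.
Start: joints at [-1.414, 0.13, 1.488, -0, 1.523, -0.085], TCP at [0.144, -0.583, 0.239] pointing down, gripper open.
Joint ranges: [-2.96, 2.96], [-0.89, 2.26], [0.02, 2.5], [-1.34, 4.48], [0, 2.73], [-2.66, 2.66]. Speed limits (rad/s): [2.39, 2.39, 2.79, 3.14, 3.14, 3.14].

## Interface

Orientations are given as a unit quaternion [x, y, z, w].
In Python, from station import arm gives the robot as it stands.
- The arm moves only by the shell command python3 -m handwheel 'ROWS' [FORCE]. ROWS is JSON, a list of rows, each a list of 7 numbers: the shift along the tool's x, y, z in mm, then the turn, a rotation vector about the tool's x, y, z in rad, then the finger opening in mm, from 0 to 85.4. A call has 1 to 20 rows; each row is the pose to reach, as a shift and turn from the pose commanded when the call began, along the tool's axes at that moment; what a row does not reach only later rows make up. A row lasts 1/12 s, in which the tool goes at most 41.7 mm and 7.16 degrees, less where a joint would pass 70% of its speed; a pose out of reach is approached as far as the arm can. A call with a gripper value outside its range is refused whole. The fingers move at their own pace and stop on an object; FORCE is the grip in N (left out, the last holds). Time passes only in rows, so rows that repeat a pose let the fingers close. It gives the time, the measured TCP pose, the force and the opening at its end, in the units of the state.
- arm.get_state(): the state, without advancing time (a new reading comes with each control period).
- arm.capture(name): name is "scene" or "top"; returns a dict with "frame" (384x512x3 uint8, red, green, blue), "K" (3x3 intrinsics, pixels), "rvec" (rotation vector, rad) and "tvec" (3), from world to camera coordinates, as OpenCV has them. Camera axes: x right, y down, z forward; pixel columns grow to the right and rows downward; lengths in m; the calibration is good to about 2 mm. A picture is of the moment at which its call begins. There is no depth.
- arm.job_done(): hands the job in, once; it reports no verdict.
The state is a dict: "t": time; "joints": joint angles; "dq": joint speeds; "tau": joint torques, N m; "tcp_pos": TCP position; "ee_rot": TCP orientation; "ft_force": force on the tool from outside, world axes, zero at the start; "moment": the same for the moment, N m; "width": finger opening in m.
Only numpy, scipy, OpenCV 4.12 (cv2) and the standard library are available. Lean on these libraries where they do the work, as an engineer would, in place of code of your own. Each camera call takes 0.05 s, during which the arm holds its last target.

## Task

Switch the press stand off by pressing the test button on the grey switch box so that its lever drops. With the lever down, lower every carrier lying on the bench over the stand's tall guide rod, stacked flat with their wide ends along the white base, then lower the round-ended steel platen over the rod on top of them. When the stack is complete, lift the lever back up until it stays, and do not knock over the wash bottle or the glass jar.

Things in the scene. Friction and masses are not known exactly. Their poses are not given: they have to be found in the camera images.
- carrier1_grip (a point): carrier1, may be absent: aluminium, 168 mm long, 26 mm high, 0.26 kg, flat faces. Centre (half-way up, 13 mm above underside) of its waist and of mass: grip here across y. Waist 24 mm wide (y), free for fingers from x -25 to +50 mm. Hub at x +76 mm: round collar 44 mm across with a 20 mm through hole. At x -70 to -25 mm a block 60 mm wide with brass strips on top. z up.
- carrier1_hole (a point): Axis of carrier1's hole at its underside: 76 mm along +x from and 13 mm below carrier1_grip, same axes.
- carrier2_grip (a point): carrier2, may be absent: aluminium, 168 mm long, 26 mm high, 0.26 kg, flat faces. Centre (half-way up, 13 mm above underside) of its waist and of mass: grip here across y. Waist 24 mm wide (y), free for fingers from x -25 to +50 mm. Hub at x +76 mm: round collar 44 mm across with a 20 mm through hole. At x -70 to -25 mm a block 60 mm wide with brass strips on top. z up.
- carrier2_hole (a point): Axis of carrier2's hole at its underside: 76 mm along +x from and 13 mm below carrier2_grip, same axes.
- carrier3_grip (a point): carrier3, may be absent: aluminium, 168 mm long, 26 mm high, 0.26 kg, flat faces. Centre (half-way up, 13 mm above underside) of its waist and of mass: grip here across y. Waist 24 mm wide (y), free for fingers from x -25 to +50 mm. Hub at x +76 mm: round collar 44 mm across with a 20 mm through hole. At x -70 to -25 mm a block 60 mm wide with brass strips on top. z up.
- carrier3_hole (a point): Axis of carrier3's hole at its underside: 76 mm along +x from and 13 mm below carrier3_grip, same axes.
- platen_grip (a point): The platen, always present: steel, 0.5 kg, 26 mm high, told from the carriers by its round end. Centre (half-way up, 13 mm above underside) of its waist, centre of mass within 5 mm: grip here across y. Waist 24 mm wide, free for fingers from x -20 to +50 mm. Hub as on the carriers (44 mm across, 20 mm through hole) at x +76 mm; at the other end a disc 74 mm across centred at x -58 mm. z up.
- platen_hole (a point): Axis of the platen's hole at its underside: 76 mm along +x from and 13 mm below platen_grip, same axes.
- rod_foot (a point): Foot of the fixed stand's guide rod, on its axis at the top face of the stand's white base (240 x 90 mm), 25 mm above the bench. The rod is steel, 16 mm in diameter, and rises 140 mm above this point; its last 15 mm taper to a 6 mm tip. x points along the base, the way a loaded part's hub points (its wide end lies to -x); z up.
- rest_spot (a point): On the top face of the stand's base, 76 mm along -x from rod_foot, same axes: the middle of a seated part's waist lies above this point. Seated parts lie flat along the base, one on another, each adding 26 mm.
- lever_hinge (a point): Hinge axis (along y) of the trip lever on the fixed grey switch box, which is 100 (x) x 150 (y) mm, 60 mm high. It lies 62 mm above the bench, 15 mm along +x and 40 mm along -y from the box's middle. The box's front is its -x side. Axes of the box, z up.
- lever_knob (a point): Centre of the black ball knob, 26 mm in diameter, at the end of the trip lever, 75 mm from the hinge axis; the lever bar is 10 mm thick. Moves with the lever: at lever angle q it lies 75*sin(0.15-q) mm along the box's +x and 75*cos(0.15-q) mm above the hinge.
- trip_lever (a joint): Trip lever angle in rad: 0 up (leaning 0.15 rad back past upright on its stop, where it stays by its own weight), 1.25 fully dropped to the box's front (-x), knob then 34 mm above the hinge. It falls forward freely from above 0.15 and back onto its stop from below 0.15; under 0.1 N m moves it.
- test_button_top (a point): Centre of the top face of the black round test button (28 mm across, in a 44 mm steel collar) on the switch box, 83 mm above the bench when up, 85 mm along the box's +y from the lever. Pressed fully, 7 mm straight down (4 N), it kicks the lever over so that it drops. Axes of the box, z up.
- test_button (a joint): Test button travel in m: 0 up, 0.007 fully pressed; springs back when let go.
- wash_bottle: Bystander: white plastic wash bottle standing on the bench, 60 mm in diameter, 150 mm high. Origin at the centre of its underside.
- lens_jar: Bystander: glass jar standing on the bench, 56 mm in diameter, 70 mm high. Origin at the centre of its underside.
Not all that is in view belongs to the job. What is shaped like the part that bears carrier3_grip but green is not meant.

How it is judged:
On the way, in this order (a step that is already met when the one before it is completed fails the run):
1. the test button is pressed in (value of joint test_button above 0.003 m), for 0.02 s.
2. the lever has dropped (value of joint trip_lever above 1 rad), for 0.2 s.
3. every carrier present lies flat on the stand over the rod, with the lever down (horizontal distance between each of carrier1_hole, carrier2_hole, carrier3_hole and rod_foot below 0.006 m and horizontal distance between each of carrier1_grip, carrier2_grip, carrier3_grip and rest_spot below 0.02 m and angle between each of carrier1_grip, carrier2_grip, carrier3_grip's own z axis and vertical below 0.06 rad and (z of carrier1_hole in the frame of rod_foot between -0.005 and 0.005 m or z of carrier1_hole in the frame of rod_foot between 0.021 and 0.031 m or z of carrier1_hole in the frame of rod_foot between 0.047 and 0.057 m) and (z of carrier2_hole in the frame of rod_foot between -0.005 and 0.005 m or z of carrier2_hole in the frame of rod_foot between 0.021 and 0.031 m or z of carrier2_hole in the frame of rod_foot between 0.047 and 0.057 m) and (z of carrier3_hole in the frame of rod_foot between -0.005 and 0.005 m or z of carrier3_hole in the frame of rod_foot between 0.021 and 0.031 m or z of carrier3_hole in the frame of rod_foot between 0.047 and 0.057 m) and value of joint trip_lever above 1 rad), for 0.2 s.
4. the platen lies on top over the rod, with the lever still down (all of step 3 and horizontal distance between platen_hole and rod_foot below 0.006 m and horizontal distance between platen_grip and rest_spot below 0.02 m and angle between platen_grip's own z axis and vertical below 0.06 rad and (z of platen_hole in the frame of rod_foot between 0.047 and 0.057 m or z of platen_hole in the frame of rod_foot between 0.073 and 0.083 m) and z of platen_hole in the frame of carrier1_hole above 0.02 m and z of platen_hole in the frame of carrier2_hole above 0.02 m and z of platen_hole in the frame of carrier3_hole above 0.02 m), for 0.2 s.
5. the lever is back up (value of joint trip_lever below 0.1 rad), for 0.2 s.
At the end, for the whole second after the job is handed in: Every carrier present and the platen are on the rod (hole within 6 mm of the rod's axis, waist within 20 mm of the rest spot, tilt under 0.06 rad, each height within 5 mm of its place in the stack), the platen on top of all carriers; the lever is up (below 0.1 rad) and at rest (horizontal distance between each of carrier1_hole, carrier2_hole, carrier3_hole, platen_hole and rod_foot below 0.006 m and horizontal distance between each of carrier1_grip, carrier2_grip, carrier3_grip, platen_grip and rest_spot below 0.02 m and angle between each of carrier1_grip, carrier2_grip, carrier3_grip, platen_grip's own z axis and vertical below 0.06 rad and (z of carrier1_hole in the frame of rod_foot between -0.005 and 0.005 m or z of carrier1_hole in the frame of rod_foot between 0.021 and 0.031 m or z of carrier1_hole in the frame of rod_foot between 0.047 and 0.057 m) and (z of carrier2_hole in the frame of rod_foot between -0.005 and 0.005 m or z of carrier2_hole in the frame of rod_foot between 0.021 and 0.031 m or z of carrier2_hole in the frame of rod_foot between 0.047 and 0.057 m) and (z of carrier3_hole in the frame of rod_foot between -0.005 and 0.005 m or z of carrier3_hole in the frame of rod_foot between 0.021 and 0.031 m or z of carrier3_hole in the frame of rod_foot between 0.047 and 0.057 m) and (z of platen_hole in the frame of rod_foot between 0.047 and 0.057 m or z of platen_hole in the frame of rod_foot between 0.073 and 0.083 m) and z of platen_hole in the frame of carrier1_hole above 0.02 m and z of platen_hole in the frame of carrier2_hole above 0.02 m and z of platen_hole in the frame of carrier3_hole above 0.02 m and value of joint trip_lever below 0.1 rad and velocity of joint trip_lever below 0.1 rad/s); the robot touches nothing.
It fails at once if the wash bottle is knocked over (angle between wash_bottle's own z axis and vertical above 0.6 rad).
It fails at once if the glass jar is knocked over (angle between lens_jar's own z axis and vertical above 0.6 rad).
Of carrier1, carrier2, carrier3 only 2 to 3 are there at a start; the rules pass over those that are not, and their reading is None.
At some moment in a run one of carrier1, carrier2, carrier3, platen may be knocked a few centimetres aside while the robot is not near it.
It also fails if it takes over 210 s, if anything falls off the work surface, if the arm or the gripper's body presses on something with over 40 N, if the wrist force passes 120 N, or if a joint passes its speed limit or range.

## Working session

There is one attempt and no reset: what is moved stays moved. The work goes in short steps, Python scripts to look and compute and a shell command to move; the robot and the scene stay as the last step left them, time stands still between calls to the robot, and variables do not carry over. Pictures are saved under pics/ and viewed, and the job is handed in when it is done.

```bash
ls; mkdir -p pics; python3 - <<'E'
from station import arm
import cv2
for n in ["scene","top"]:
    c=arm.capture(n); cv2.imwrite(f"pics/{n}0.png",cv2.resize(c["frame"][:,:,::-1],(768,576),interpolation=cv2.INTER_CUBIC)); print(n,c["K"],c["rvec"],c["tvec"])
print(arm.get_state(), arm.tip_extent)
E
```

```text
pics
scene [[425.10801113   0.         253.34402286]
 [  0.         425.10801113 186.2038807 ]
 [  0.           0.           1.        ]] [ 1.47858641  2.05335314 -0.87204531] [ 0.18710187 -0.20229163  1.88697237]
top [[429.53380595   0.         246.78776471]
 [  0.         429.53380595 192.70181389]
 [  0.           0.           1.        ]] [ 2.20314811 -2.19429362  0.07795513] [-0.04826696  0.46502933  1.40020286]
{'t': 0.1, 'joints': array([-1.41442374e+00,  1.31088298e-01,  1.48920906e+00,  8.93164984e-06,
        1.52300594e+00, -8.54007580e-02]), 'dq': array([-1.32249402e-04, -2.13542333e-03, -5.56198491e-04, -3.70778577e-04,
        9.64691239e-05, -1.76432822e-03]), 'tau': array([ 1.24304421e-03, -5.70950997e+01, -5.01942945e+01, -1.96395004e-04,
        8.10916565e-03,  1.31422280e-05]), 'tcp_pos': array([ 0.14360115, -0.58204784,  0.2383265 ]), 'ee_rot': array([-0.70192784, -0.0858761 ,  0.70196445, -0.08466702]), 'ft_force': array([-0.4598409 ,  0.33611699, -0.46234273]), 'moment': array([ 0.02359085,  0.04251795, -0.01952105]), 'width': 0.08520360683782018} 0.008
```

View pics/scene0.png

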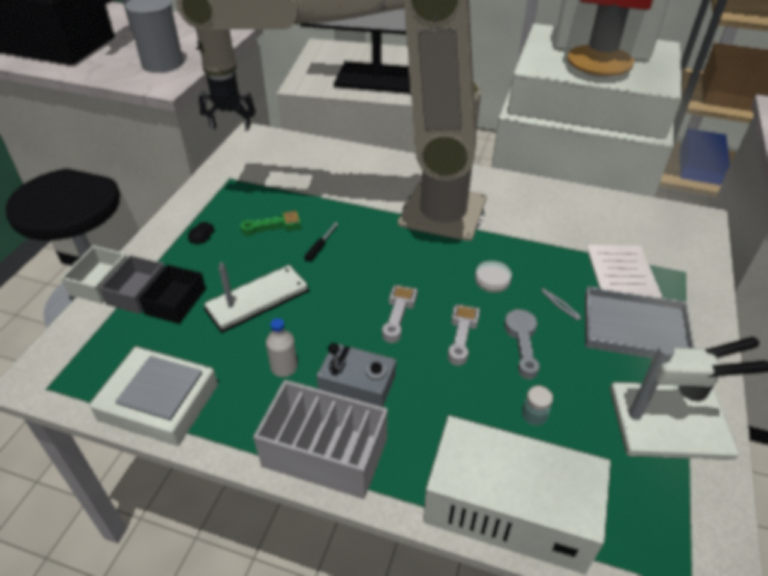

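View pics/top0.png

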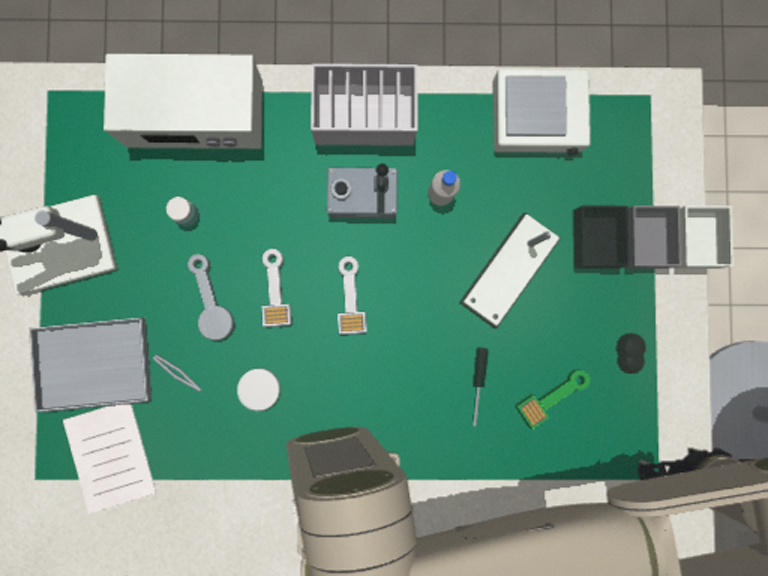

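The top view shows two aluminium carriers with square brass ends, holes at (272,258) and (348,267). The platen has its hole at (198,263) and round end at (215,323). The green look-alike is at (550,395), the stand's rod tip is near (545,237), and the button is at (341,188) with the lever knob at (382,171). The round white lid (258,389) has no hub, so it isn't a part.

I'll measure all of these next.

```bash
cat > h.py <<'E'
import numpy as np, cv2
from station import arm
def cam(n):
    c=arm.capture(n); c["R"]=cv2.Rodrigues(np.array(c["rvec"],float))[0]; c["t"]=np.array(c["tvec"],float).ravel(); return c
def ray(c,uv):
    d=c["R"].T@np.linalg.inv(c["K"])@np.array([uv[0],uv[1],1.]); o=-c["R"].T@c["t"]; return o,d
def onz(c,uv,z):
    o,d=ray(c,uv); return o+d*(z-o[2])/d[2]
def proj(c,p):
    q=c["K"]@(c["R"]@np.array(p,float)+c["t"]); return q[:2]/q[2]
def tri(c1,u1,c2,u2):
    A=[];b=[]
    for c,u in((c1,u1),(c2,u2)):
        o,d=ray(c,u); d=d/np.linalg.norm(d); P=np.eye(3)-np.outer(d,d); A.append(P);b.append(P@o)
    return np.linalg.lstsq(np.vstack(A),np.hstack(b),rcond=None)[0]
def crop(c,x0,y0,w,h,s,name):
    cv2.imwrite("pics/"+name,cv2.resize(c["frame"][y0:y0+h,x0:x0+w,::-1],None,fx=s,fy=s,interpolation=cv2.INTER_CUBIC))
E
python3 - <<'E'
from h import *
c=cam("top")
crop(c,115,155,140,80,5,"t1.png")
crop(c,205,100,180,125,4,"t2.png")
s=cam("scene"); crop(s,130,170,250,110,3,"s1.png")
f=c["frame"]; hsv=cv2.cvtColor(f,cv2.COLOR_RGB2HSV)
green=cv2.inRange(hsv,(60,100,20),(95,255,200))
m=cv2.bitwise_not(green)
cs,h=cv2.findContours(m,cv2.RETR_CCOMP,cv2.CHAIN_APPROX_NONE)
for i,k in enumerate(cs):
    a=cv2.contourArea(k)
    if h[0][i][3]<0 and 60<a<4000:
        M=cv2.moments(k); u=(M["m10"]/M["m00"],M["m01"]/M["m00"]); print("blob",np.round(u,1),a,onz(c,u,0.026).round(3),np.round(cv2.minAreaRect(k)[1:],1) if 0 else cv2.minAreaRect(k))
    if h[0][i][3]>=0 and a>8:
        M=cv2.moments(k); u=(M["m10"]/M["m00"],M["m01"]/M["m00"]); print("  hole",np.round(u,1),a,onz(c,u,0.013).round(3))
E
```

```text
blob [355.3 274.4] 162.5 [ 0.201 -0.399  0.026] ((355.423095703125, 274.38458251953125), (15.531606674194336, 11.926054000854492), 56.3099365234375)
blob [172.1 259.4] 628.0 [0.248 0.194 0.026] ((172.0, 259.0), (28.0, 28.0), 90.0)
blob [117.1 248.1] 184.5 [0.284 0.371 0.026] ((117.83607482910156, 248.6967010498047), (38.026954650878906, 7.170065879821777), 39.80556869506836)
  hole [117.  248.1] 27.0 [0.283 0.375 0.013]
blob [319.5 249.8] 175.5 [ 0.28  -0.283  0.026] ((318.4389953613281, 257.5487976074219), (6.957186698913574, 51.35066604614258), 6.34019136428833)
blob [420.3 235. ] 379.0 [ 0.329 -0.613  0.026] ((420.0, 235.0), (26.0, 18.0), 90.0)
blob [233.4 199.7] 565.0 [ 0.441 -0.003  0.026] ((234.5, 196.5), (51.0, 19.0), 90.0)
  hole [232.  177.5] 22.0 [0.515 0.003 0.013]
blob [139.6 201.8] 759.5 [0.434 0.302 0.026] ((140.52630615234375, 197.154052734375), (59.04800796508789, 24.162559509277344), 80.31121826171875)
  hole [132.2 176. ] 21.0 [0.519 0.331 0.013]
blob [183.  194.5] 588.0 [0.458 0.162 0.026] ((182.2079315185547, 191.57920837402344), (51.74193572998047, 19.40322494506836), 84.2894058227539)
  hole [181.5 172.5] 20.0 [0.531 0.169 0.013]
blob [339.7 179.8] 2171.5 [ 0.508 -0.351  0.026] ((339.7499694824219, 179.75), (30.224384307861328, 74.74723052978516), 35.53767776489258)
blob [120.8 140.4] 285.0 [0.634 0.367 0.026] ((121.00001525878906, 140.50001525878906), (21.92030906677246, 16.263456344604492), 45.0)
blob [295.5 124.7] 370.5 [ 0.69  -0.206  0.026] ((295.5999755859375, 124.80000305175781), (18.782970428466797, 25.043960571289062), 26.56505012512207)
blob [241.2 128.1] 1499.0 [ 0.677 -0.027  0.026] ((241.0, 127.0), (46.0, 36.0), 0.0)
  hole [437.1 312.8] 13.0 [ 0.076 -0.668  0.013]
  hole [ 36.6 296.9] 1161.5 [0.126 0.631 0.013]
  hole [248.  194.7] 82649.0 [ 0.459 -0.05   0.013]
```

View pics/t1.png

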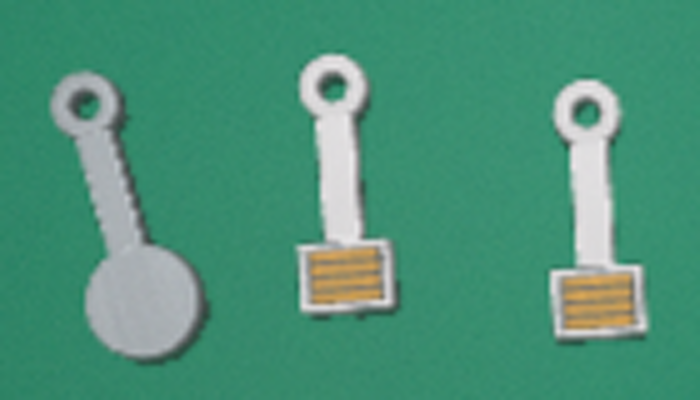

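View pics/t2.png

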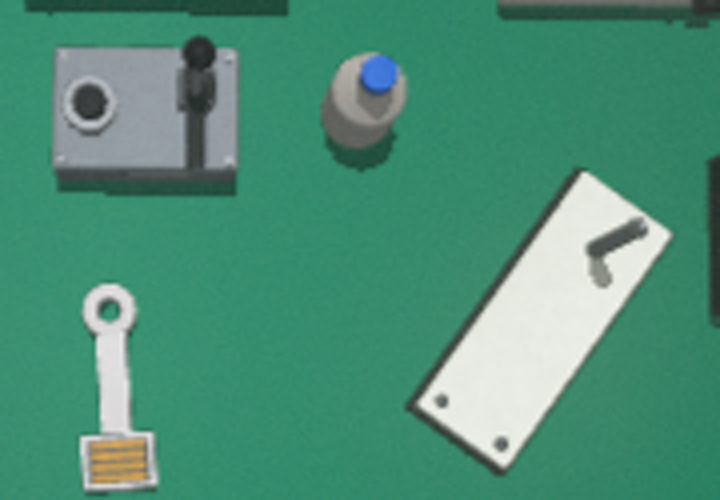

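View pics/s1.png

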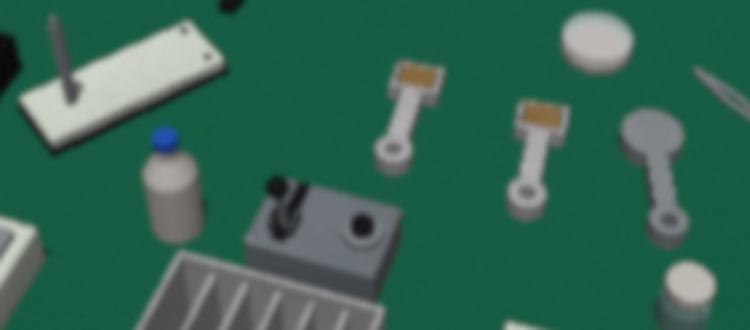

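The crops confirm the choice: both carriers are aluminium with brass strips, the platen is the plain grey one with the round end, and the look-alike is bright green. Next I'll measure the exact geometry from masks in the top view, using the scene view as a cross-check.

```bash
cat > m.py <<'E'
from h import *
def up(f,x0,y0,w,h,s=8):
    return cv2.resize(f[y0:y0+h,x0:x0+w],None,fx=s,fy=s,interpolation=cv2.INTER_CUBIC)
def back(p,x0,y0,s=8): return ((p[0]+.5)/s-.5+x0,(p[1]+.5)/s-.5+y0)
def part(c,x0,y0,w,h,z=0.026):
    """non-green blob in window; hole at z and end block; returns hole, end, yaw, grip"""
    im=up(c["frame"],x0,y0,w,h); g=im.astype(float)
    red=cv2.GaussianBlur(im[:,:,0],(0,0),3)
    t,m=cv2.threshold(red,0,255,cv2.THRESH_BINARY+cv2.THRESH_OTSU)
    cs,hh=cv2.findContours(m,cv2.RETR_CCOMP,cv2.CHAIN_APPROX_NONE)
    o=max(range(len(cs)),key=lambda i:cv2.contourArea(cs[i]))
    holes=[k for i,k in enumerate(cs) if hh[0][i][3]==o and cv2.contourArea(k)>600]
    k=max(holes,key=lambda k:cv2.contourArea(k)); (eu,ev),ax,_=cv2.fitEllipse(k)
    H=onz(c,back((eu,ev),x0,y0),z)
    P=np.array([onz(c,back(q[0],x0,y0),z)[:2] for q in cs[o]])
    return H,P,ax
def fitcircle(P):
    A=np.c_[2*P,np.ones(len(P))]; s=np.linalg.lstsq(A,(P**2).sum(1),rcond=None)[0]
    return s[:2],np.sqrt(s[2]+s[:2]@s[:2])
def solve(c,win,platen=False):
    H,P,ax=part(c,*win); h=H[:2]
    # axis: mask polygon centroid direction, then refine
    M=cv2.moments((P*1e4).astype(np.float32)); cen=np.array([M["m10"],M["m01"]])/M["m00"]/1e4
    d=h-cen; d/=np.linalg.norm(d)
    for _ in range(4):
        n=np.array([-d[1],d[0]]); a=(P-h)@d; b=(P-h)@n
        w=(a>-98)&(a>-.095)&(a<-.03)
        l=w&(b>0); r=w&(b<0)
        pl=np.polyfit(a[l],b[l],1); pr=np.polyfit(a[r],b[r],1); sl=(pl[0]+pr[0])/2
        d=d+sl*n; d/=np.linalg.norm(d)
    n=np.array([-d[1],d[0]]);a=(P-h)@d; b=(P-h)@n
    hub=P[a>-.005]; hc,hr=fitcircle(hub)
    print(win,"hole",h.round(4),"hubfit",hc.round(4),round(hr*2,4),"holeaxes px",np.round(np.array(ax)/8,2),"waist w",round(float(np.median(b[l])-np.median(b[r])),4),"mid",round(float(np.median(b[l])+np.median(b[r]))/2,4),"len",round(a.max()-a.min(),4))
    if platen:
        dc,dr=fitcircle(P[a<-.12]); e=h-dc; print("disc",dc.round(4),dr*2,"dist",np.linalg.norm(e),"yaw2",np.arctan2(e[1],e[0]))
    else:
        blk=P[a<-.105]; (bx,by),wh,an=cv2.minAreaRect((blk*1e3).astype(np.float32)); print("block",bx,by,wh,an)
    yaw=np.arctan2(d[1],d[0]); g=(h+hc)/2-.076*d
    print("  yaw",round(float(yaw),4),"grip",g.round(4)); return g,yaw
WIN={"A":(165,158,40,65),"B":(215,163,40,65),"P":(117,160,48,72)}
E
python3 - <<'E'
from m import *
c=cam("top")
for k in "ABP": solve(c,WIN[k],k=="P")
# stand
x0,y0,w,h=295,130,95,100
im=up(c["frame"],x0,y0,w,h); red=cv2.GaussianBlur(im[:,:,0],(0,0),3)
m=cv2.inRange(red,130,255); cs,_=cv2.findContours(m,cv2.RETR_EXTERNAL,cv2.CHAIN_APPROX_NONE); k=max(cs,key=cv2.contourArea)
W=np.array([onz(c,back(q[0],x0,y0),.025)[:2] for q in k])
r=cv2.minAreaRect((W*1e3).astype(np.float32)); print("base",r, cv2.boxPoints(r))
# button and box
x0,y0,w,h=210,105,60,45
im=up(c["frame"],x0,y0,w,h)
cv2.imwrite("pics/box.png",cv2.resize(im[:,:,::-1],None,fx=1.5,fy=1.5))
cv2.imwrite("pics/rod.png",up(c["frame"],340,145,40,35,16)[:,:,::-1])
s=cam("scene")
cv2.imwrite("pics/rods.png",up(s["frame"],130,165,40,50,12)[:,:,::-1])
E
```

```text
(165, 158, 40, 65) hole [0.5313 0.1685] hubfit [0.5311 0.1685] 0.0441 holeaxes px [5.56 5.71] waist w 0.0255 mid -0.0001 len 0.1686
block 405.7093505859375 158.20681762695312 (41.53382110595703, 62.08127212524414) 4.494205951690674
  yaw 0.082 grip [0.4554 0.1623]
(215, 163, 40, 65) hole [0.5153 0.0028] hubfit [0.5155 0.0026] 0.0437 holeaxes px [5.67 5.72] waist w 0.0249 mid 0.0003 len 0.1689
block 389.5114440917969 -5.8759918212890625 (41.43960952758789, 62.17947769165039) 4.062034606933594
  yaw 0.0687 grip [ 0.4396 -0.0025]
(117, 160, 48, 72) hole [0.5188 0.3295] hubfit [0.5187 0.3298] 0.0435 holeaxes px [5.97 6.01] waist w 0.0247 mid 0.0002 len 0.192
disc [0.3918 0.2901] 0.07363342481130267 dist 0.13299245657371525 yaw2 0.30054506000105585
  yaw 0.3012 grip [0.4462 0.3071]
base ((509.9626159667969, -354.52264404296875), (91.57506561279297, 240.93020629882812), 54.2698974609375) [[ 385.4334  -321.34415]
 [ 581.01495 -462.03964]
 [ 634.4918  -387.70114]
 [ 438.91028 -247.00565]]
```

View pics/box.png

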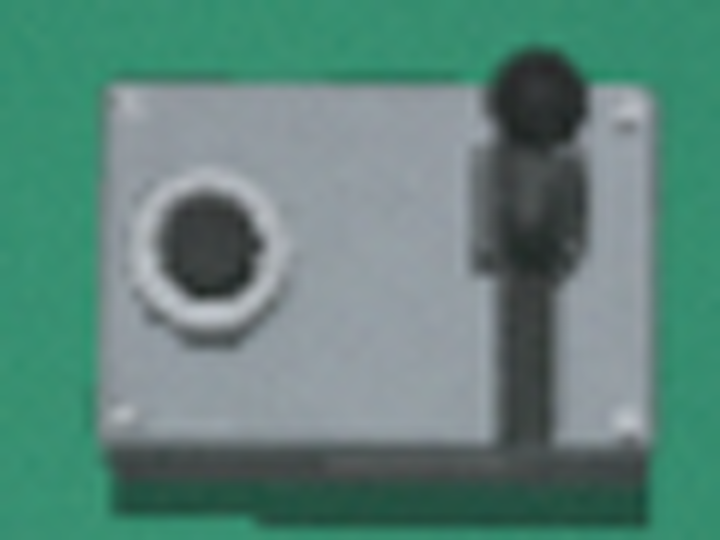

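View pics/rod.png

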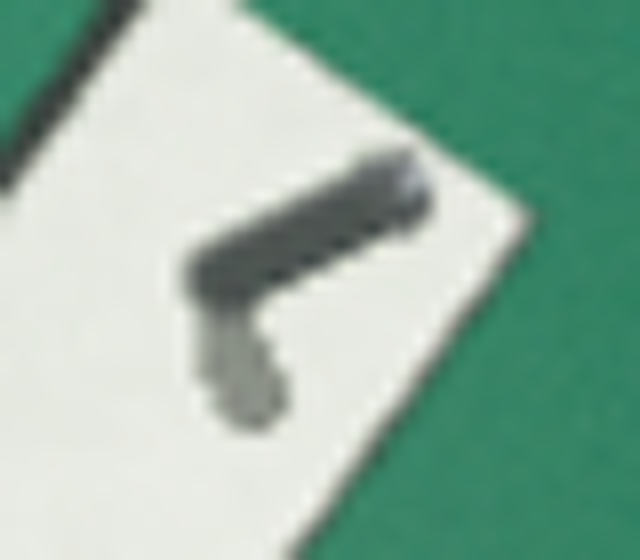

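View pics/rods.png

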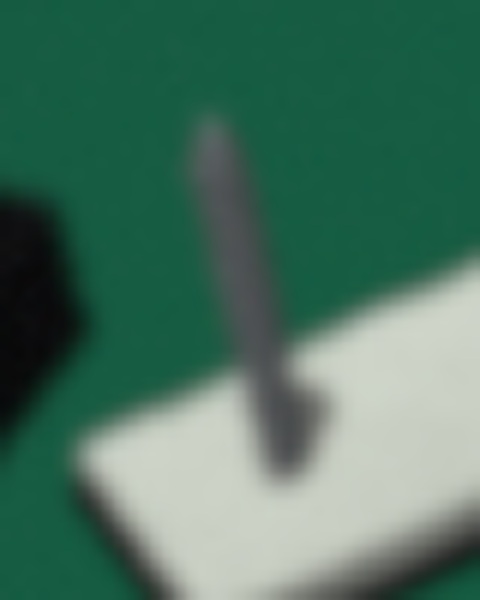

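```bash
python3 - <<'E'
from m import *
c=cam("top"); s=cam("scene")
bc=np.array([.50996,-.35452]); yaw=-(90-54.27)*np.pi/180; d=np.array([np.cos(yaw),np.sin(yaw)]); n=np.array([-d[1],d[0]])
x0,y0,w,h=340,145,40,35
im=up(c["frame"],x0,y0,w,h,16)
hsv=cv2.cvtColor(im,cv2.COLOR_RGB2HSV)
m=cv2.inRange(hsv,(0,0,0),(180,90,125)); 
m[:, :170]=0; m[:140]=0; m[320:]=0; m[:,445:]=0
cs,_=cv2.findContours(m,cv2.RETR_EXTERNAL,cv2.CHAIN_APPROX_NONE); k=max(cs,key=cv2.contourArea)
P=np.array([back(q[0],x0,y0,16) for q in k]); print("rod px",P.min(0),P.max(0))
# line fit through region
mm=np.zeros_like(m); cv2.drawContours(mm,[k],-1,255,-1); ys,xs=np.nonzero(mm)
vx,vy,ux,uy=cv2.fitLine(np.c_[xs,ys].astype(np.float32),cv2.DIST_L2,0,.01,.01).ravel()
best=None
for t in np.linspace(-300,300,2401):
    W=onz(c,back((ux+t*vx,uy+t*vy),x0,y0,16),.025)[:2]
    e=(W-bc)@n
    if best is None or abs(e)<abs(best[0]): best=(e,W,back((ux+t*vx,uy+t*vy),x0,y0,16))
print("line x centreline:",best,"along",(best[1]-bc)@d,"yaw",yaw)
F=best[1]
for a in (F,F+.005*d,F-.005*d):
    print(a.round(4),"foot",proj(c,[*a,.025]).round(2),"z.15",proj(c,[*a,.15]).round(2),"tip",proj(c,[*a,.165]).round(2),"scene foot",proj(s,[*a,.025]).round(2),"tip",proj(s,[*a,.165]).round(2))
# circle ends of axis: farthest contour pts along axis
ax=np.array([vx,vy]); ax*=np.sign(vx); pr=(P-P.mean(0))@ax
print("ends",P[pr.argmin()],P[pr.argmax()],"axis",ax)
# box
x0,y0,w,h=205,100,70,50
im=up(c["frame"],x0,y0,w,h); g=im.astype(int)
v=cv2.GaussianBlur(im[:,:,0],(0,0),3)
dark=cv2.inRange(v,0,95)
cs,_=cv2.findContours(dark[120:280,120:240].copy(),cv2.RETR_EXTERNAL,cv2.CHAIN_APPROX_NONE)
for k in cs:
    if cv2.contourArea(k)>1500:
        (u,vv),r=cv2.minEnclosingCircle(k); M=cv2.moments(k); cu=(M["m10"]/M["m00"]+120,M["m01"]/M["m00"]+120); q=back(cu,x0,y0); print("button px",q,"r",r/8,onz(c,q,.083).round(4))
body=cv2.inRange(cv2.GaussianBlur(im,(0,0),3),(105,0,0),(255,255,255))
cs,_=cv2.findContours(body,cv2.RETR_EXTERNAL,cv2.CHAIN_APPROX_NONE)
k=max(cs,key=cv2.contourArea); k=cv2.convexHull(k)
W=np.array([onz(c,back(q[0],x0,y0),.06)[:2]*1e3 for q in k],np.float32); print("boxtop",cv2.minAreaRect(W))
E
```

```text
rod px [351.59375 154.78125] [366.09375 164.46875]
line x centreline: (np.float64(-1.0635192496070649e-05), array([ 0.56584313, -0.39473359]), (np.float64(352.8252016622573), np.float64(162.4340682597831))) along 0.06884806796829118 yaw -0.6236061417375739
[ 0.5658 -0.3947] foot [352.83 162.43] z.15 [363.66 157.11] tip [365.1 156.4] scene foot [154.31 203.5 ] tip [147.92 175.52]
[ 0.5699 -0.3977] foot [353.7  161.21] z.15 [364.61 155.77] tip [366.07 155.05] scene foot [153.07 204.07] tip [146.6  176.09]
[ 0.5618 -0.3918] foot [351.95 163.66] z.15 [362.71 158.45] tip [364.14 157.76] scene foot [155.53 202.93] tip [149.24 174.95]
ends [351.90625 163.09375] [366.03125 156.78125] axis [ 0.888995   -0.45791695]
button px (226.9993893307802, 125.16965250159572) r 4.389808654785156 [0.6745 0.0178 0.083 ]
boxtop ((675.2625122070312, -5.531044006347656), (106.10578155517578, 97.4022216796875), 89.7704086303711)
```

```bash
python3 - <<'E'
from m import *
from scipy.ndimage import map_coordinates as mc
def edges(c,F,z,lo,hi):
    p=proj(c,[*F,z]); q=proj(c,[*F,z+.01]); a=(q-p)/np.linalg.norm(q-p); nn=np.array([-a[1],a[0]])
    t=np.arange(-6,6.01,.1); X=p[:,None]+nn[:,None]*t
    g=mc(c["frame"][:,:,0].astype(float),[X[1],X[0]],order=1); 
    return g,t,nn
c=cam("top"); s=cam("scene"); F=np.array([.5658,-.3947])
for name,cc in(("top",c),("scene",s)):
    for z in np.arange(.03,.15,.01):
        g,t,nn=edges(cc,F,z,0,0)
        mid=(g[(abs(t)<1)].min()+np.median(np.r_[g[:15]]))/2; mid2=(g[(abs(t)<1)].min()+np.median(g[-15:]))/2
        i0=60
        l=i0
        while l>0 and (g[l]-g[i0])*np.sign(mid-g[i0])<abs(mid-g[i0]): l-=1
        r=i0
        while r<120 and (g[r]-g[i0])*np.sign(mid2-g[i0])<abs(mid2-g[i0]): r+=1
        print(name,round(z,2),nn.round(2),"edges",round(t[l],1),round(t[r],1),"c",round((t[l]+t[r])/2,2),g[[0,30,60,90,120]].astype(int))
E
```

```text
top 0.03 [0.44 0.9 ] edges -2.5 2.1 c -0.2 [231 197  77 133 139]
top 0.04 [0.44 0.9 ] edges -2.6 2.4 c -0.1 [231 198  79 157 182]
top 0.05 [0.44 0.9 ] edges -2.6 2.2 c -0.2 [231 189  78 212 224]
top 0.06 [0.44 0.9 ] edges -2.6 2.0 c -0.3 [231 191  78 222 230]
top 0.07 [0.44 0.9 ] edges -2.6 2.1 c -0.25 [231 195  79 222 230]
top 0.08 [0.44 0.9 ] edges -2.6 2.1 c -0.25 [230 189  78 221 230]
top 0.09 [0.44 0.9 ] edges -2.6 2.0 c -0.3 [230 198  78 221 231]
top 0.1 [0.44 0.9 ] edges -2.6 2.1 c -0.25 [230 187  78 225 232]
top 0.11 [0.44 0.9 ] edges -2.6 2.0 c -0.3 [230 194  80 222 231]
top 0.12 [0.44 0.9 ] edges -2.6 2.1 c -0.25 [229 188  79 224 231]
top 0.13 [0.44 0.9 ] edges -2.6 2.0 c -0.3 [229 190  79 222 231]
top 0.14 [0.44 0.9 ] edges -2.7 2.1 c -0.3 [230 183  82 224 229]
scene 0.03 [ 0.97 -0.22] edges -2.8 1.8 c -0.5 [203 159  95 186 201]
scene 0.04 [ 0.97 -0.22] edges -2.7 2.7 c -0.0 [203 152  77 149 201]
scene 0.05 [ 0.97 -0.22] edges -2.8 3.3 c 0.25 [203 151  77 129 203]
scene 0.06 [ 0.97 -0.22] edges -2.7 2.1 c -0.3 [182 146  84 169 204]
scene 0.07 [ 0.97 -0.22] edges -1.6 2.0 c 0.2 [ 85 103  85 165 193]
scene 0.08 [ 0.97 -0.22] edges -3.7 4.1 c 0.2 [ 23  58  72  72 110]
scene 0.09 [ 0.97 -0.22] edges -3.8 1.8 c -1.0 [22 54 69 26 30]
scene 0.1 [ 0.97 -0.22] edges -3.8 2.0 c -0.9 [22 55 71 25 21]
scene 0.11 [ 0.97 -0.22] edges -4.0 2.0 c -1.0 [22 58 70 25 21]
scene 0.12 [ 0.97 -0.22] edges -3.8 2.0 c -0.9 [23 56 72 24 22]
scene 0.13 [ 0.97 -0.22] edges -3.8 2.0 c -0.9 [21 56 71 27 22]
scene 0.14 [ 0.97 -0.22] edges -3.9 2.0 c -0.95 [22 57 71 25 20]
```

```bash
cat > g.py <<'E'
from h import *
from scipy.spatial.transform import Rotation as R
F=np.array([.5668,-.3954]); SY=-.6236; REST=F-.076*np.array([np.cos(SY),np.sin(SY)])
def plan(pos,pyaw,flip=None):
    """part yaw -> tool x down, tool y along +-part y"""
    st=arm.get_state(); R0=R.from_quat(st["ee_rot"]); p0=np.array(st["tcp_pos"])
    if pyaw is None:
        x,y=R0.as_matrix()[:,0],R0.as_matrix()[:,1]; pyaw=np.arctan2(-y[0],y[1])
    out=[]
    for s in (1,-1):
        y=s*np.array([-np.sin(pyaw),np.cos(pyaw),0]); x=np.array([0,0,-1.]); M=np.c_[x,y,np.cross(x,y)]
        rv=(R0.inv()*R.from_matrix(M)).as_rotvec(); out.append((np.linalg.norm(rv),s,rv))
    out.sort(key=lambda o:o[0])
    if flip: out.reverse()
    sh=R0.inv().apply(np.array(pos)-p0)*1e3
    n=max(np.linalg.norm(sh)/41.7,np.degrees(out[0][0])/7.16)
    print("shift",sh.round(1),"turn",out[0][2].round(4),"rows>=",round(n,1),"j6",round(st["joints"][5],2))
def st():
    s=arm.get_state(); M=R.from_quat(s["ee_rot"]).as_matrix()
    print("t",round(s["t"],2),"tcp",s["tcp_pos"].round(4),"x",M[:,0].round(3),"y",M[:,1].round(3),"yaw(part)",round(float(np.arctan2(-M[0,1],M[1,1])),4),"f",s["ft_force"].round(1),"w",round(s["width"],4),"j",s["joints"].round(2))
E
python3 - <<'E'
from g import *
c=cam("top")
print("knob",onz(c,(254.3,112.4),.136))
print(REST)
st(); plan((.6745,.0178,.20),0.0)
E
```

```text
knob [ 0.70278589 -0.06671328  0.136     ]
[ 0.50510461 -0.35101894]
t 0.55 tcp [ 0.1437 -0.5825  0.2393] x [ 0.  0. -1.] y [ 0.239 -0.971 -0.   ] yaw(part) -2.8998 f [-0.1  0.3 -0.6] w 0.0853 j [-1.41  0.13  1.49  0.    1.52 -0.09]
shift [  39.3 -455.8 -659.1] turn [ 0.2418 -0.      0.    ] rows>= 19.2 j6 -0.09
```

```bash
python3 -m handwheel '[[20,-300,-430,0.15,0,0,0],[20,-300,-430,0.15,0,0,0],[20,-300,-430,0.15,0,0,0],[20,-300,-430,0.15,0,0,0],[20,-300,-430,0.15,0,0,0],[20,-300,-430,0.15,0,0,0],[20,-300,-430,0.15,0,0,0],[20,-300,-430,0.15,0,0,0],[39,-456,-659,0.242,0,0,0],[39,-456,-659,0.242,0,0,0],[39,-456,-659,0.242,0,0,0],[39,-456,-659,0.242,0,0,0],[39,-456,-659,0.242,0,0,0],[39,-456,-659,0.242,0,0,0],[39,-456,-659,0.242,0,0,0],[39,-456,-659,0.242,0,0,0],[39,-456,-659,0.242,0,0,0],[39,-456,-659,0.242,0,0,0],[39,-456,-659,0.242,0,0,0],[39,-456,-659,0.242,0,0,0]]' 30; python3 -c "
from g import *
st(); plan((.6745,.0178,.105),0.0)"
```

```text
t: 2.22
tcp_pos: [0.6764, 0.0233, 0.1989]
ee_rot: [-0.707, -0.002, 0.707, -0.001]
ft_force: [1.0, 0.2, -0.1]
width: 0.0003
t 2.22 tcp [0.6764 0.0233 0.1989] x [-0.     0.002 -1.   ] y [ 0.003 -1.    -0.002] yaw(part) -3.1381 f [ 1.   0.2 -0.1] w 0.0003 j [-0.04  0.36  1.3   0.    1.49  1.52]
shift [93.9  5.7  1.9] turn [0.0035 0.0002 0.0019] rows>= 2.3 j6 1.52
```

```bash
python3 -m handwheel '[[30,3,1,0,0,0,0],[60,3,1,0,0,0,0],[85,3,1,0,0,0,0],[94,3,1,0,0,0,0],[94,3,1,0,0,0,0]]' ; python3 -c "
from g import *
st(); plan((.6745,.0178,.081),None)"
```

```text
t: 2.63
tcp_pos: [0.6708, 0.015, 0.1025]
ee_rot: [-0.705, -0.0, 0.709, 0.0]
ft_force: [0.5, 0.1, -0.5]
width: 0.0002
t 2.63 tcp [0.6708 0.015  0.1025] x [-0.006  0.    -1.   ] y [-0. -1. -0.] yaw(part) 3.1413 f [ 0.5  0.1 -0.5] w 0.0002 j [-0.05  0.42  1.4  -0.    1.33  1.52]
shift [21.5 -2.8 -3.8] turn [0.     0.0064 0.0003] rows>= 0.5 j6 1.52
```

```bash
python3 -m handwheel '[[4,0,0,0,0,0,0],[8,0,-1,0,0,0,0],[12,0,-1,0,0,0,0],[16,0,-1,0,0,0,0],[20,0,-1,0,0,0,0],[22,0,-1,0,0,0,0],[22,0,-1,0,0,0,0],[22,0,-1,0,0,0,0]]' ; python3 -c "
from g import *
st()
c=cam('top'); crop(c,200,90,120,80,6,'b1.png')"
```

```text
t: 3.3
tcp_pos: [0.6752, 0.0149, 0.0852]
ee_rot: [0.708, -0.0, -0.706, -0.0]
ft_force: [2.1, -1.6, 3.3]
width: -0.0002
t 3.3 tcp [0.6752 0.0149 0.0852] x [ 0.002 -0.    -1.   ] y [-0. -1.  0.] yaw(part) 3.1413 f [ 2.1 -1.6  3.3] w -0.0002 j [-0.05  0.44  1.41 -0.    1.29  1.52]
```

View pics/b1.png

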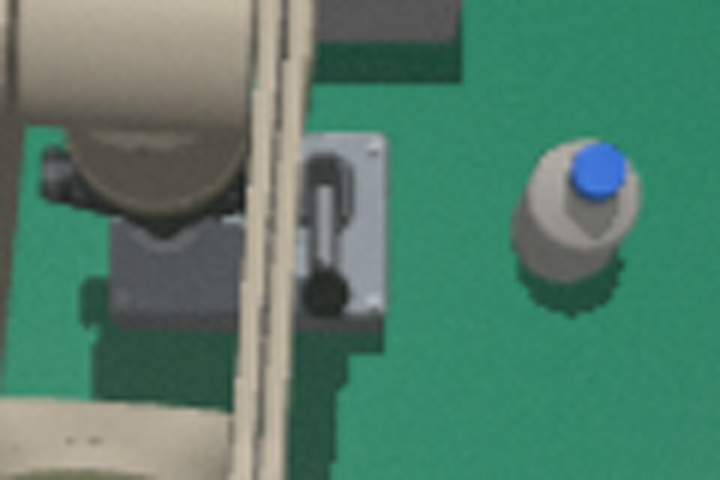

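The lever has dropped, with the knob now at about (325,292) in the crop on the front side. Next I raise the arm and check whether the parts are still where I measured them.

```bash
python3 -m handwheel '[[-35,0,0,0,0,0,0],[-75,0,0,0,0,0,85],[-110,0,0,0,0,0,85],[-120,0,0,0,0,0,85],[-120,0,0,0,0,0,85]]' ; python3 - <<'E'
from m import *
from g import *
st()
c=cam('top'); cv2.imwrite("pics/c1.png",cv2.resize(c["frame"][:,:,::-1],(768,576)))
try: print(solve(c,WIN["A"])); 
except Exception as e: print(e)
try: print(solve(c,WIN["P"],True)); 
except Exception as e: print(e)
plan((.4554,.1623,.16),.081)
E
```

```text
t: 3.77
tcp_pos: [0.6766, 0.015, 0.2098]
ee_rot: [0.71, -0.0, -0.704, 0.0]
ft_force: [0.6, 0.0, 0.4]
width: 0.0478
t 3.77 tcp [0.6766 0.015  0.2098] x [ 0.008 -0.    -1.   ] y [-0. -1.  0.] yaw(part) 3.1415 f [0.6 0.  0.4] w 0.0478 j [-0.05  0.34  1.3   0.    1.5   1.52]
(165, 158, 40, 65) hole [0.5012 0.161 ] hubfit [0.541 0.136] 0.0817 holeaxes px [ 4.2  17.42] waist w 0.0881 mid -0.0337 len 0.2213
block 377.3339538574219 140.3444366455078 (100.62803649902344, 30.401735305786133) 83.0921401977539
  yaw -0.1219 grip [0.4457 0.1577]
(array([0.4457119, 0.1577372]), np.float64(-0.12187284064408772))
(117, 160, 48, 72) hole [0.5188 0.3295] hubfit [0.5187 0.3298] 0.0434 holeaxes px [6.01 6.03] waist w 0.0246 mid 0.0002 len 0.1919
disc [0.3917 0.2901] 0.07359050839155723 dist 0.1330469604121736 yaw2 0.30071665327248487
  yaw 0.3017 grip [0.4462 0.3071]
(array([0.44618897, 0.30705681]), np.float64(0.3017103909583893))
shift [  45.7 -147.3  220. ] turn [-0.0812 -0.0034 -0.0002] rows>= 6.4 j6 1.52
```

View pics/c1.png

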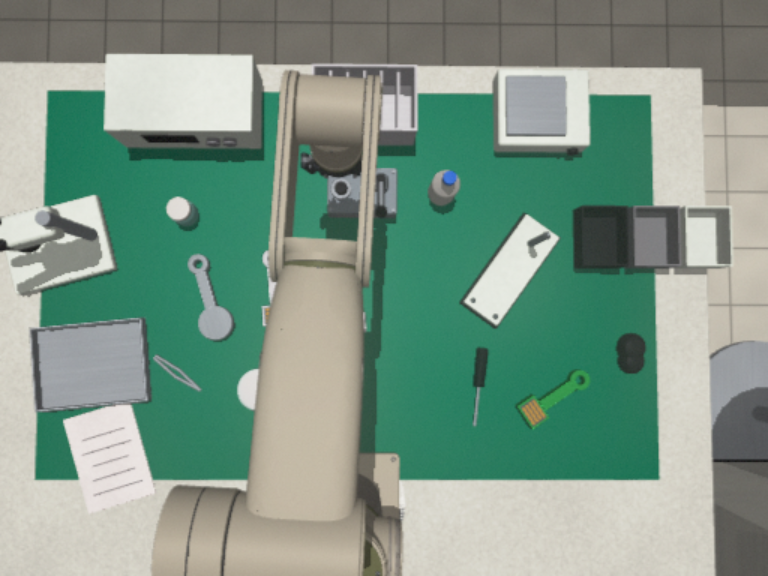

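```bash
python3 -m handwheel '[[46,-147,220,-0.081,0,0,85],[46,-147,220,-0.081,0,0,85],[46,-147,220,-0.081,0,0,85],[46,-147,220,-0.081,0,0,85],[46,-147,220,-0.081,0,0,85],[46,-147,220,-0.081,0,0,85],[46,-147,220,-0.081,0,0,85],[46,-147,220,-0.081,0,0,85],[46,-147,220,-0.081,0,0,85],[46,-147,220,-0.081,0,0,85]]' ; python3 - <<'E'
from m import *
from g import *
st()
s=cam('scene'); crop(s,220,120,150,130,5,"c2.png")
for p in ([.5313,.1685,.026],[.4554,.1623,.026]): print(proj(s,p))
plan((.4554,.1623,.024),.081)
E
```

```text
t: 4.65
tcp_pos: [0.4541, 0.1617, 0.1573]
ee_rot: [-0.706, -0.028, 0.707, -0.029]
ft_force: [0.6, -0.1, 0.2]
width: 0.0849
t 4.65 tcp [0.4541 0.1617 0.1573] x [-0.001 -0.001 -1.   ] y [ 0.081 -0.997  0.001] yaw(part) -3.0605 f [ 0.6 -0.1  0.2] w 0.0849 j [ 0.24 -0.14  1.91 -0.    1.37  1.73]
[305.30792205 234.01311241]
[308.53862467 218.01878397]
shift [133.7  -0.8  -0.9] turn [-0.0007  0.0008 -0.0004] rows>= 3.2 j6 1.73
```

View pics/c2.png

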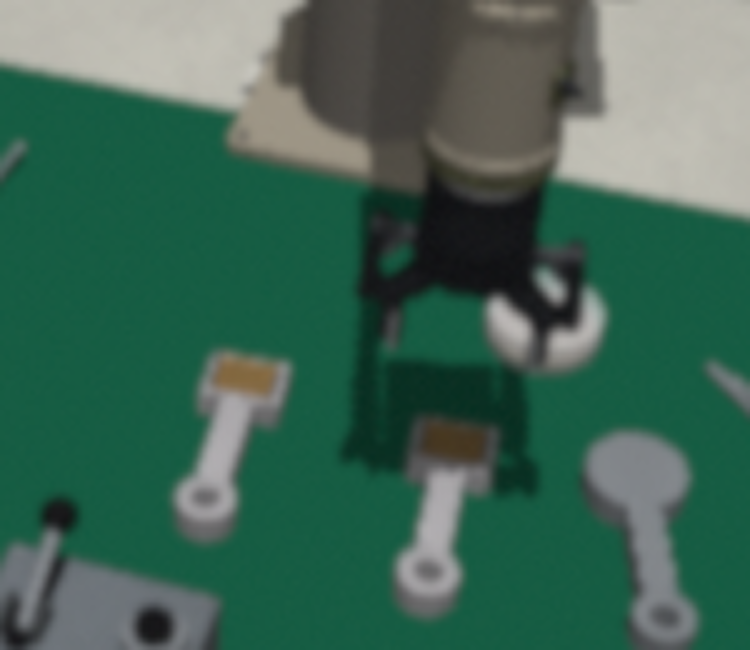

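```bash
python3 -m handwheel '[[40,-1,-1,0,0,0,85],[80,-1,-1,0,0,0,85],[110,-1,-1,0,0,0,85],[130,-1,-1,0,0,0,85],[140,-1,-1,0,0,0,85],[144,-1,-1,0,0,0,85],[145,-1,-1,0,0,0,85],[145,-1,-1,0,0,0,85],[145,-1,-1,0,0,0,85],[145,-1,-1,0,0,0,85]]' ; python3 - <<'E'
from m import *
from g import *
st(); plan((.4554,.1623,.012),.081)
E
```

```text
t: 5.53
tcp_pos: [0.4567, 0.1634, 0.0149]
ee_rot: [0.708, 0.029, -0.706, 0.028]
ft_force: [0.3, 0.3, -0.4]
width: 0.0848
t 5.53 tcp [0.4567 0.1634 0.0149] x [ 0.003  0.001 -1.   ] y [ 0.081 -0.997 -0.   ] yaw(part) -3.0608 f [ 0.3  0.3 -0.4] w 0.0848 j [ 0.24  0.06  2.   -0.    1.08  1.73]
shift [2.9 1.  1.4] turn [-0.0002 -0.0029  0.0004] rows>= 0.1 j6 1.73
```

```bash
python3 -m handwheel '[[3,0,0,0,0,0,85],[3,0,0,0,0,0,85],[3,0,0,0,0,0,85],[3,0,0,0,0,0,85]]' 50; python3 -c "
from g import *
st()"
python3 -m handwheel '[[0,0,0,0,0,0,50],[0,0,0,0,0,0,15],[0,0,0,0,0,0,15],[0,0,0,0,0,0,15],[0,0,0,0,0,0,15],[0,0,0,0,0,0,15],[0,0,0,0,0,0,15],[0,0,0,0,0,0,15],[0,0,0,0,0,0,15],[0,0,0,0,0,0,15]]' 50; python3 - <<'E'
from m import *
from g import *
st(); 
E
```

```text
t: 5.87
tcp_pos: [0.4553, 0.1632, 0.0104]
ee_rot: [0.707, 0.029, -0.706, 0.029]
ft_force: [-0.9, -0.4, 0.0]
width: 0.0849
t 5.87 tcp [0.4553 0.1632 0.0104] x [ 0.  0. -1.] y [ 0.081 -0.997 -0.   ] yaw(part) -3.0607 f [-0.9 -0.4  0. ] w 0.0849 j [0.24 0.07 2.   0.   1.07 1.73]
t: 6.7
tcp_pos: [0.4555, 0.1632, 0.0105]
ee_rot: [0.707, 0.029, -0.706, 0.029]
ft_force: [-0.1, 0.2, 2.0]
width: 0.0233
t 6.7 tcp [0.4555 0.1632 0.0105] x [ 0.  0. -1.] y [ 0.081 -0.997 -0.   ] yaw(part) -3.0608 f [-0.1  0.2  2. ] w 0.0233 j [0.24 0.07 2.   0.   1.07 1.73]
```

```bash
python3 -m handwheel '[[-10,0,0,0,0,0,15],[-30,0,0,0,0,0,15],[-60,0,0,0,0,0,15],[-100,0,0,0,0,0,15],[-140,0,0,0,0,0,15],[-175,0,0,0,0,0,15],[-200,0,0,0,0,0,15],[-210,0,0,0,0,0,15],[-210,0,0,0,0,0,15]]' ; python3 - <<'E'
from m import *
from g import *
st(); plan((*REST,.215),SY)
E
```

```text
t: 7.45
tcp_pos: [0.4566, 0.1634, 0.2233]
ee_rot: [0.708, 0.029, -0.705, 0.028]
ft_force: [0.7, 0.2, -2.7]
width: 0.0226
t 7.45 tcp [0.4566 0.1634 0.2233] x [ 0.005  0.001 -1.   ] y [ 0.081 -0.997 -0.001] yaw(part) -3.0608 f [ 0.7  0.2 -2.7] w 0.0226 j [ 0.24 -0.18  1.83 -0.    1.49  1.73]
shift [  8.  516.7  -6.8] turn [ 0.7044 -0.0045  0.0025] rows>= 12.4 j6 1.73
```

```bash
python3 -m handwheel '[[4,15,0,0,0,0,15],[4,45,-1,0.05,0,0,15],[4,80,-1,0.12,0,0,15],[4,118,-2,0.2,0,0,15],[4,156,-2,0.28,0,0,15],[4,194,-3,0.36,0,0,15],[4,232,-3,0.44,0,0,15],[4,270,-4,0.52,0,0,15],[4,308,-4,0.59,0,0,15],[4,346,-5,0.65,0,0,15],[4,384,-5,0.69,0,0,15],[4,422,-6,0.704,0,0,15],[4,455,-6,0.704,0,0,15],[4,483,-6,0.704,0,0,15],[4,503,-7,0.704,0,0,15],[4,513,-7,0.704,0,0,15],[4,517,-7,0.704,0,0,15],[4,517,-7,0.704,0,0,15],[4,517,-7,0.704,0,0,15],[4,517,-7,0.704,0,0,15]]' ; python3 -m handwheel '[[0,0,0,0,0,0,15],[0,0,0,0,0,0,15],[0,0,0,0,0,0,15]]'; python3 - <<'E'
from m import *
from g import *
st(); plan((*REST,.20),SY)
c=cam("top"); crop(c,290,100,130,100,6,"d1.png")
s=cam("scene"); crop(s,110,120,120,100,6,"d2.png")
p=arm.get_state()["tcp_pos"]; 
print(proj(c,[*F,.165]),proj(s,[*F,.165]))
E
```

```text
t: 9.12
tcp_pos: [0.504, -0.3502, 0.2158]
ee_rot: [-0.673, 0.216, 0.673, 0.217]
ft_force: [0.1, 0.2, -1.8]
width: 0.0231
t: 9.37
tcp_pos: [0.5042, -0.3511, 0.2166]
ee_rot: [0.673, -0.217, -0.673, -0.216]
ft_force: [-0.8, 0.3, -1.9]
width: 0.0229
t 9.37 tcp [ 0.5042 -0.3511  0.2166] x [ 0. -0. -1.] y [-0.583 -0.813  0.   ] yaw(part) 2.5193 f [-0.8  0.3 -1.9] w 0.0229 j [-0.69  0.18  1.48  0.    1.49  1.5 ]
shift [16.6 -0.5 -0.7] turn [ 0.0013 -0.0005 -0.    ] rows>= 0.4 j6 1.5
[365.32297771 156.08084981] [147.6174047  175.65441904]
```

View pics/d1.png

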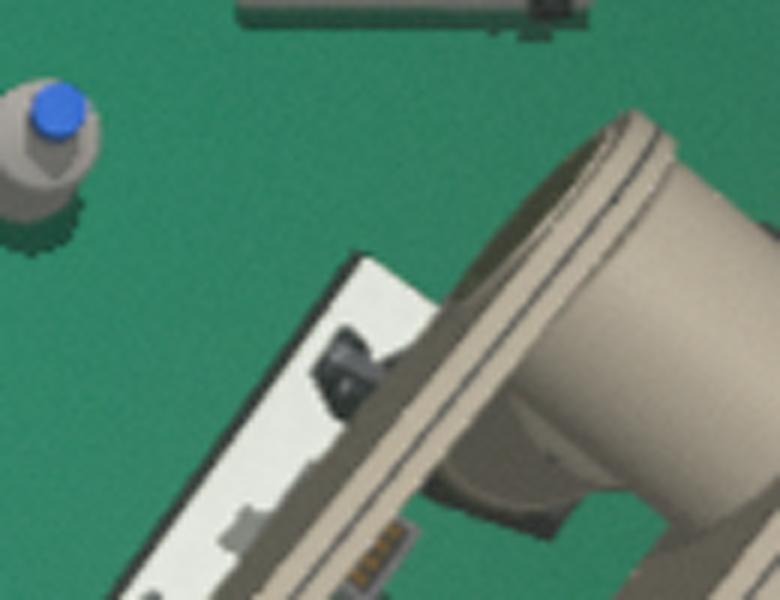

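View pics/d2.png

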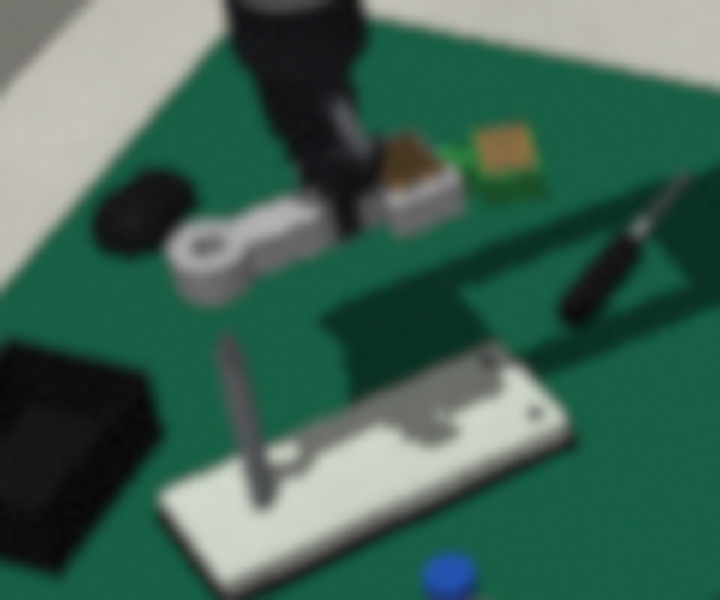

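```bash
cat >> g.py <<'E'
def holecheck(off, win, along=0.076):
    from m import up,back
    s=cam("scene"); S=arm.get_state(); p=np.array(S["tcp_pos"]); M=R.from_quat(S["ee_rot"]).as_matrix()
    yaw=np.arctan2(-M[0,1],M[1,1]); d=np.array([np.cos(yaw),np.sin(yaw)])
    if d@np.array([np.cos(SY),np.sin(SY)])<0: d=-d
    H=np.array([*(p[:2]+along*d),p[2]-off+.026])
    u=proj(s,H); x0,y0,w,h=win
    im=cv2.GaussianBlur(up(s["frame"],x0,y0,w,h)[:,:,0],(0,0),3)
    t,m=cv2.threshold(im,0,255,cv2.THRESH_BINARY+cv2.THRESH_OTSU)
    cs,hh=cv2.findContours(m,cv2.RETR_CCOMP,cv2.CHAIN_APPROX_NONE)
    best=None
    for i,k in enumerate(cs):
        if hh[0][i][3]>=0 and cv2.contourArea(k)>150:
            e=cv2.fitEllipse(k); q=back(e[0],x0,y0)
            print(" hole px",np.round(q,2),np.round(np.array(e[1])/8,1),"pred",u.round(2)," on plane",onz(s,q,H[2]).round(4),"pred",H.round(4))
    tip=np.array([*F,.165]); print(" rod tip pred px",proj(s,tip).round(2), "pred hole - rod (mm)",((H[:2]-F)*1e3).round(1))
E
python3 - <<'E'
from g import *
holecheck(.0105,(134,150,24,24))
E
```

```text
rod tip pred px [147.62 175.65] pred hole - rod (mm) [-1.  -0.4]
```

```bash
sed -i 's/    t,m=cv2.threshold(im,0,255,cv2.THRESH_BINARY+cv2.THRESH_OTSU)\n    cs,hh=cv2.findContours(m,cv2.RETR_CCOMP,cv2.CHAIN_APPROX_NONE)\n    best/&/' g.py; python3 - <<'E'
s=open('g.py').read()
a=s.index("    t,m=cv2.threshold(im"); b=s.index("    tip=np.array")
s=s[:a]+'''    for th in range(60,200,10):
        m=cv2.inRange(im,th,255); cs,hh=cv2.findContours(m,cv2.RETR_CCOMP,cv2.CHAIN_APPROX_NONE)
        for i,k in enumerate(cs):
            if hh[0][i][3]>=0 and cv2.contourArea(k)>100:
                e=cv2.fitEllipse(k); q=back(e[0],x0,y0)
                print(th,"hole px",np.round(q,2),np.round(np.array(e[1])/8,1),"pred",u.round(2),"on plane",onz(s,q,H[2]).round(4),"pred",H.round(4))
'''+s[b:]
open('g.py','w').write(s)
E
python3 - <<'E'
from g import *
holecheck(.0105,(134,150,24,24))
s=cam("scene");cv2.imwrite("pics/d3.png",cv2.resize(s["frame"][148:184,132:168,::-1],None,fx=16,fy=16,interpolation=cv2.INTER_NEAREST))
E
```

```text
120 hole px [143.85 160.54] [1.7 3. ] pred [144.27 160.71] on plane [ 0.5654 -0.3977  0.2319] pred [ 0.5658 -0.3959  0.2319]
130 hole px [143.99 160.48] [2.7 4.5] pred [144.27 160.71] on plane [ 0.565  -0.3974  0.2319] pred [ 0.5658 -0.3959  0.2319]
140 hole px [144.08 160.41] [3.6 5.4] pred [144.27 160.71] on plane [ 0.5646 -0.3973  0.2319] pred [ 0.5658 -0.3959  0.2319]
 rod tip pred px [147.62 175.65] pred hole - rod (mm) [-1.  -0.5]
```

View pics/d3.png

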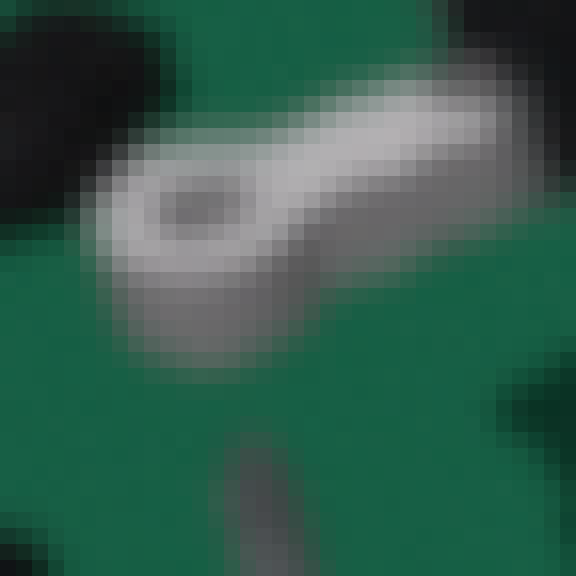

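```bash
python3 -m handwheel '[[8,-0.5,-0.6,0.001,0,0,15],[18,-0.5,-0.6,0.001,0,0,15],[28,-0.5,-0.6,0.001,0,0,15],[36,-0.5,-0.6,0.001,0,0,15],[42,-0.5,-0.6,0.001,0,0,15],[48,-0.5,-0.6,0.001,0,0,15],[53,-0.5,-0.6,0.001,0,0,15],[58,-0.5,-0.6,0.001,0,0,15],[63,-0.5,-0.6,0.001,0,0,15],[68,-0.5,-0.6,0.001,0,0,15],[68,-0.5,-0.6,0.001,0,0,15]]'; python3 - <<'E'
from g import *
st();holecheck(.0105,(134,155,24,28))
s=cam("scene");cv2.imwrite("pics/d4.png",cv2.resize(s["frame"][150:194,122:168,::-1],None,fx=12,fy=12,interpolation=cv2.INTER_CUBIC))
E
```

```text
t: 10.53
tcp_pos: [0.5043, -0.3512, 0.147]
ee_rot: [-0.672, 0.217, 0.673, 0.217]
ft_force: [0.5, 0.3, -2.7]
width: 0.0233
t 10.53 tcp [ 0.5043 -0.3512  0.147 ] x [-0.001  0.001 -1.   ] y [-0.584 -0.811 -0.   ] yaw(part) 2.5174 f [ 0.5  0.3 -2.7] w 0.0233 j [-0.69  0.23  1.55  0.    1.37  1.5 ]
120 hole px [147.56 175.99] [1.8 3.3] pred [147.72 175.91] on plane [ 0.5666 -0.3961  0.1631] pred [ 0.5661 -0.3957  0.1631]
130 hole px [147.52 175.98] [2.7 4.5] pred [147.72 175.91] on plane [ 0.5666 -0.3962  0.1631] pred [ 0.5661 -0.3957  0.1631]
140 hole px [147.53 175.94] [3.6 5.5] pred [147.72 175.91] on plane [ 0.5665 -0.3963  0.1631] pred [ 0.5661 -0.3957  0.1631]
 rod tip pred px [147.62 175.65] pred hole - rod (mm) [-0.7 -0.3]
```

View pics/d4.png

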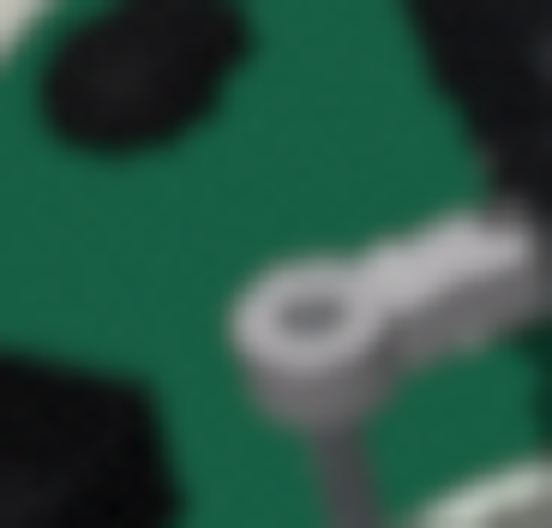

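The collar at (310,325) in the crop sits over the rod. The tip is inside the hole and there's no contact force, so I'll keep lowering.

```bash
python3 -m handwheel '[[8,0,-0.5,0,0,0,15],[16,0,-0.5,0,0,0,15],[24,0,-0.5,0,0,0,15],[34,0,-0.5,0,0,0,15],[44,0,-0.5,0,0,0,15],[54,0,-0.5,0,0,0,15],[64,0,-0.5,0,0,0,15],[74,0,-0.5,0,0,0,15],[83,0,-0.5,0,0,0,15],[90,0,-0.5,0,0,0,15],[96,0,-0.5,0,0,0,15],[100,0,-0.5,0,0,0,15],[102,0,-0.5,0,0,0,15],[102,0,-0.5,0,0,0,15]]'; python3 - <<'E'
from g import *
st()
E
```

```text
t: 11.8
tcp_pos: [0.5051, -0.3518, 0.0459]
ee_rot: [-0.673, 0.217, 0.673, 0.217]
ft_force: [0.7, -0.2, -2.1]
width: 0.0231
t 11.8 tcp [ 0.5051 -0.3518  0.0459] x [-0.  0. -1.] y [-0.584 -0.811  0.   ] yaw(part) 2.5174 f [ 0.7 -0.2 -2.1] w 0.0231 j [-0.69  0.34  1.61 -0.    1.19  1.5 ]
```

```bash
python3 -m handwheel '[[3,0,0,0,0,0,15],[6,0,0,0,0,0,15],[8,0,0,0,0,0,15],[9,0,0,0,0,0,15],[10,0,0,0,0,0,15],[10,0,0,0,0,0,15],[10,0,0,0,0,0,15]]'; python3 - <<'E'
from g import *
st()
E
```

```text
t: 12.38
tcp_pos: [0.5052, -0.3519, 0.0363]
ee_rot: [-0.673, 0.217, 0.673, 0.217]
ft_force: [0.1, 0.2, -2.7]
width: 0.0232
t 12.38 tcp [ 0.5052 -0.3519  0.0363] x [ 0.  0. -1.] y [-0.584 -0.811 -0.   ] yaw(part) 2.5174 f [ 0.1  0.2 -2.7] w 0.0232 j [-0.69  0.35  1.62  0.    1.17  1.5 ]
```

```bash
python3 -m handwheel '[[0.7,0,0,0,0,0,15],[0.7,0,0,0,0,0,15],[0.7,0,0,0,0,0,30],[0.7,0,0,0,0,0,45],[0.7,0,0,0,0,0,60],[0.7,0,0,0,0,0,60],[-10,0,0,0,0,0,60],[-30,0,0,0,0,0,60],[-60,0,0,0,0,0,60],[-95,0,0,0,0,0,60],[-130,0,0,0,0,0,85],[-160,0,0,0,0,0,85],[-170,0,0,0,0,0,85],[-170,0,0,0,0,0,85]]'; python3 - <<'E'
from m import *
from g import *
st()
s=cam("scene");cv2.imwrite("pics/d5.png",cv2.resize(s["frame"][150:250,110:230,::-1],None,fx=6,fy=6,interpolation=cv2.INTER_CUBIC))
c=cam("top"); cv2.imwrite("pics/d6.png",cv2.resize(c["frame"][:,:,::-1],(768,576)))
for k in "BP": solve(c,WIN[k],k=="P")
E
```

```text
t: 13.55
tcp_pos: [0.5071, -0.3534, 0.2121]
ee_rot: [0.676, -0.218, -0.67, -0.216]
ft_force: [0.4, -0.7, 0.3]
width: 0.085
t 13.55 tcp [ 0.5071 -0.3534  0.2121] x [ 0.007 -0.005 -1.   ] y [-0.584 -0.811  0.001] yaw(part) 2.5174 f [ 0.4 -0.7  0.3] w 0.085 j [-0.69  0.18  1.48 -0.    1.47  1.5 ]
(215, 163, 40, 65) hole [0.5153 0.0028] hubfit [0.5155 0.0026] 0.0436 holeaxes px [5.66 5.75] waist w 0.0249 mid 0.0002 len 0.1687
block 389.53179931640625 -5.887317657470703 (41.42813491821289, 62.143978118896484) 4.087912559509277
  yaw 0.0688 grip [ 0.4396 -0.0025]
(117, 160, 48, 72) hole [0.5187 0.3294] hubfit [0.5187 0.3298] 0.0437 holeaxes px [5.92 5.96] waist w 0.0248 mid 0.0002 len 0.1921
disc [0.3917 0.2901] 0.07368489192714064 dist 0.1329774429555439 yaw2 0.3002810612824557
  yaw 0.3008 grip [0.4461 0.3071]
```

View pics/d5.png

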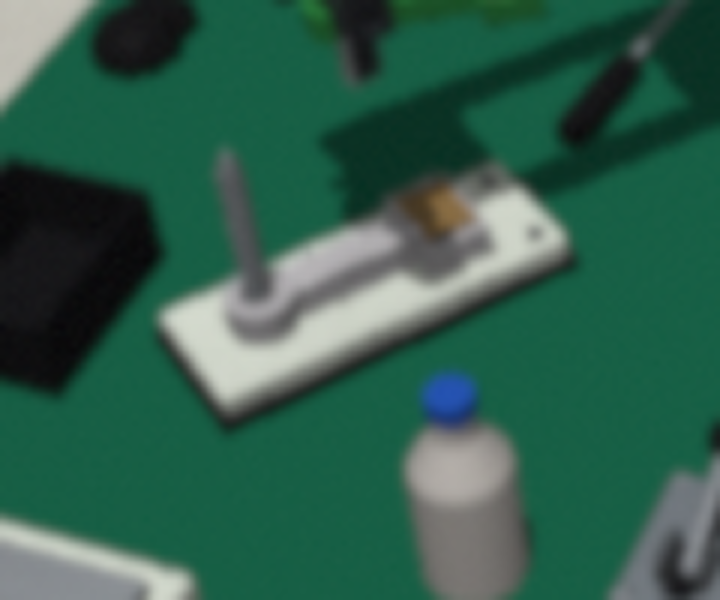

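View pics/d6.png

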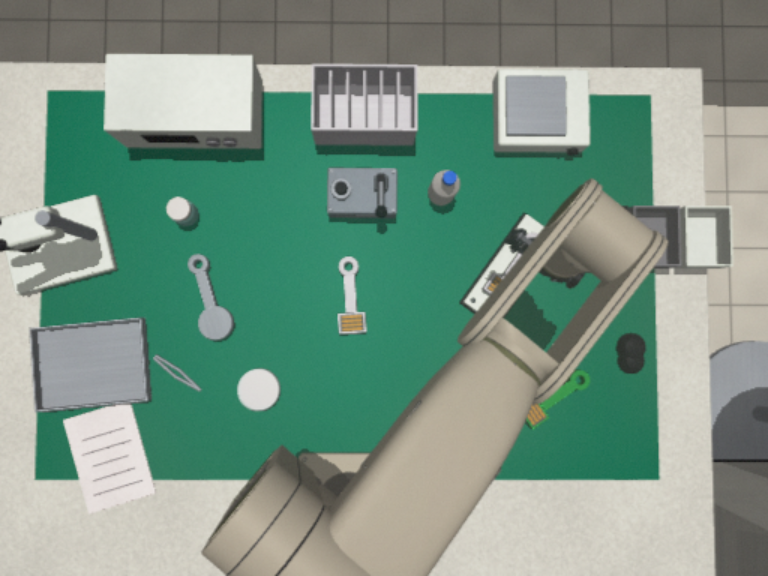

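The first carrier is seated on the base over the rod. Carrier B and the platen haven't moved, and the lever is still down. Next is carrier B, the only other aluminium one with brass strips.

```bash
python3 -c "
from g import *
plan((.4396,-.0017,.16),.0698)"
```

```text
shift [  46.2 -245.8  257.8] turn [-6.939e-01 -4.000e-04 -2.000e-04] rows>= 8.6 j6 1.5
```

```bash
python3 -m handwheel '[[0,-20,20,-0.05,0,0,85],[5,-50,52,-0.15,0,0,85],[10,-78,82,-0.26,0,0,85],[16,-106,111,-0.37,0,0,85],[22,-134,140,-0.48,0,0,85],[28,-162,169,-0.58,0,0,85],[34,-190,198,-0.66,0,0,85],[40,-215,225,-0.694,0,0,85],[46,-235,246,-0.694,0,0,85],[46,-244,256,-0.694,0,0,85],[46,-246,258,-0.694,0,0,85],[46,-246,258,-0.694,0,0,85],[46,-246,258,-0.694,0,0,85],[46,-246,258,-0.694,0,0,85]]' ; python3 - <<'E'
from g import *
st()
s=cam('scene'); crop(s,200,120,150,130,5,"e2.png")
for p in ([.5155,.0028,.026],[.4396,-.0025,.026]): print(proj(s,p))
plan((.4396,-.0017,.0105),.0698)
E
```

```text
t: 14.82
tcp_pos: [0.4395, -0.0024, 0.1598]
ee_rot: [-0.706, -0.024, 0.707, -0.024]
ft_force: [-0.3, 0.7, -1.1]
width: 0.0851
t 14.82 tcp [ 0.4395 -0.0024  0.1598] x [-0.001 -0.    -1.   ] y [ 0.069 -0.998  0.   ] yaw(part) -3.0728 f [-0.3  0.7 -1.1] w 0.0851 j [-0.12 -0.27  2.01 -0.    1.4   1.38]
[260.94289634 219.30948122]
[265.8176159  204.36339326]
shift [ 1.495e+02 -8.000e-01 -1.000e-01] turn [-0.0015  0.0005 -0.0001] rows>= 3.6 j6 1.38
```

View pics/e2.png

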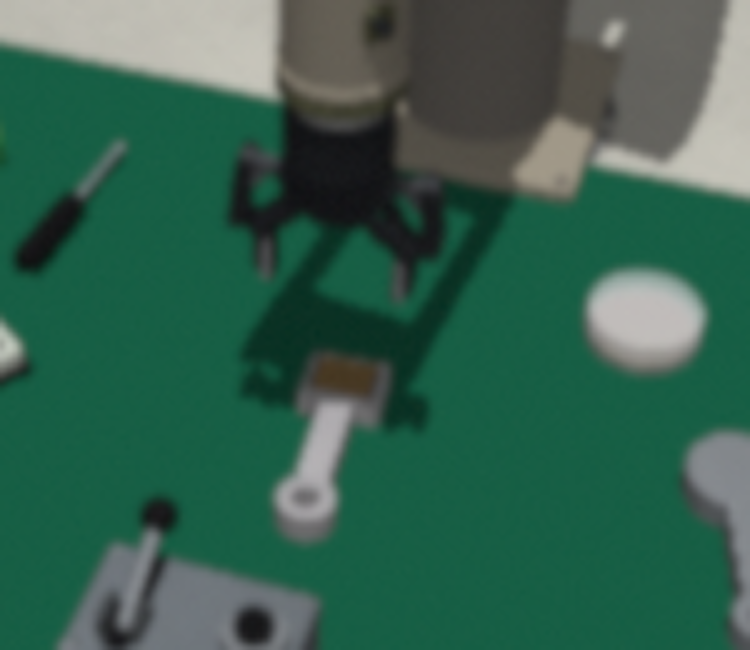

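The hole sits at (305,497) in the crop, as predicted, so I'll descend and grip.

```bash
python3 -m handwheel '[[40,-1,0,0,0,0,85],[80,-1,0,0,0,0,85],[110,-1,0,0,0,0,85],[130,-1,0,0,0,0,85],[142,-1,0,0,0,0,85],[147,-1,0,0,0,0,85],[149,-1,0,0,0,0,85],[149,-1,0,0,0,0,85],[149,-1,0,0,0,0,85],[149,-1,0,0,0,0,85],[149,-1,0,0,0,0,50],[149,-1,0,0,0,0,15],[149,-1,0,0,0,0,15],[149,-1,0,0,0,0,15],[149,-1,0,0,0,0,15],[149,-1,0,0,0,0,15],[149,-1,0,0,0,0,15],[149,-1,0,0,0,0,15],[149,-1,0,0,0,0,15]]' 50; python3 - <<'E'
from g import *
st(); plan((.4396,-.0017,.22),.0698)
E
```

```text
t: 16.45
tcp_pos: [0.4399, -0.0005, 0.0116]
ee_rot: [0.707, 0.025, -0.706, 0.025]
ft_force: [0.2, 0.1, 4.9]
width: 0.0231
t 16.45 tcp [ 0.4399 -0.0005  0.0116] x [ 0.001 -0.    -1.   ] y [ 0.07  -0.998  0.   ] yaw(part) -3.0717 f [0.2 0.1 4.9] w 0.0231 j [-0.12 -0.05  2.12 -0.    1.07  1.38]
shift [-2.084e+02  1.200e+00  2.000e-01] turn [ 0.0001 -0.0007 -0.0002] rows>= 5.0 j6 1.38
```

```bash
python3 -m handwheel '[[-10,0,0,0,0,0,15],[-30,0,0,0,0,0,15],[-60,0,0,0,0,0,15],[-100,0,0,0,0,0,15],[-140,0,0,0,0,0,15],[-175,0,0,0,0,0,15],[-200,0,0,0,0,0,15],[-210,0,0,0,0,0,15],[-210,0,0,0,0,0,15],[-210,0,0,0,0,0,15],[-210,0,0,0,0,0,15]]' ; python3 - <<'E'
from g import *
st(); plan((*REST,.215),SY)
E
```

```text
t: 17.37
tcp_pos: [0.4381, -0.0003, 0.2186]
ee_rot: [-0.705, -0.025, 0.708, -0.024]
ft_force: [-0.1, -0.1, -2.1]
width: 0.0231
t 17.37 tcp [ 4.381e-01 -3.000e-04  2.186e-01] x [-0.004  0.001 -1.   ] y [ 0.07  -0.998 -0.001] yaw(part) -3.0718 f [-0.1 -0.1 -2.1] w 0.0231 j [-0.12 -0.31  1.94  0.    1.52  1.38]
shift [  3.2 354.5 -42.4] turn [ 6.934e-01  4.200e-03 -6.000e-04] rows>= 8.6 j6 1.38
```

```bash
python3 -m handwheel '[[3,12,-2,0,0,0,15],[3,40,-5,0.06,0,0,15],[3,75,-9,0.14,0,0,15],[3,110,-13,0.23,0,0,15],[3,145,-17,0.32,0,0,15],[3,180,-22,0.41,0,0,15],[3,215,-26,0.5,0,0,15],[3,248,-30,0.58,0,0,15],[3,280,-34,0.64,0,0,15],[3,308,-37,0.68,0,0,15],[3,330,-40,0.693,0,0,15],[3,345,-42,0.693,0,0,15],[3,352,-42,0.693,0,0,15],[3,354,-42,0.693,0,0,15],[3,354,-42,0.693,0,0,15],[3,354,-42,0.693,0,0,15],[3,354,-42,0.693,0,0,15],[3,354,-42,0.693,0,0,15]]' ; python3 - <<'E'
from m import *
from g import *
st(); plan((*REST,.20),SY)
holecheck(.0116,(134,150,24,24))
c=cam("top")
solve(c,WIN["P"],True)
E
```

```text
t: 18.87
tcp_pos: [0.5062, -0.3498, 0.2184]
ee_rot: [0.673, -0.216, -0.673, -0.216]
ft_force: [-1.1, -0.9, -2.4]
width: 0.0227
t 18.87 tcp [ 0.5062 -0.3498  0.2184] x [ 0.  0. -1.] y [-0.583 -0.813 -0.   ] yaw(part) 2.5195 f [-1.1 -0.9 -2.4] w 0.0227 j [-0.69  0.18  1.47  0.    1.49  1.5 ]
shift [18.4  1.7  0.2] turn [ 0.0015 -0.0001  0.0001] rows>= 0.4 j6 1.5
120 hole px [143.9  160.91] [1.7 2.8] pred [144.33 161.  ] on plane [ 0.5681 -0.3958  0.233 ] pred [ 0.568  -0.3942  0.233 ]
130 hole px [144.11 160.87] [2.6 4.3] pred [144.33 161.  ] on plane [ 0.5677 -0.3952  0.233 ] pred [ 0.568  -0.3942  0.233 ]
140 hole px [144.18 160.87] [3.5 5.3] pred [144.33 161.  ] on plane [ 0.5676 -0.395   0.233 ] pred [ 0.568  -0.3942  0.233 ]
150 hole px [144.26 160.82] [4.6 6.3] pred [144.33 161.  ] on plane [ 0.5673 -0.3949  0.233 ] pred [ 0.568  -0.3942  0.233 ]
 rod tip pred px [147.62 175.65] pred hole - rod (mm) [1.2 1.2]
(117, 160, 48, 72) hole [0.5188 0.3295] hubfit [0.5187 0.3298] 0.0437 holeaxes px [5.94 5.96] waist w 0.0249 mid 0.0001 len 0.1921
disc [0.3917 0.2901] 0.07372969683506699 dist 0.13298991590430131 yaw2 0.30069655633312103
  yaw 0.3008 grip [0.4461 0.3071]
```

```bash
python3 -m handwheel '[[8,2.1,-0.2,0.0015,0,0,15],[18,2.1,-0.2,0.0015,0,0,15],[28,2.1,-0.2,0.0015,0,0,15],[36,2.1,-0.2,0.0015,0,0,15],[36,2.1,-0.2,0.0015,0,0,15],[42,2.1,-0.2,0.0015,0,0,15],[48,2.1,-0.2,0.0015,0,0,15],[53,2.1,-0.2,0.0015,0,0,15],[58,2.1,-0.2,0.0015,0,0,15],[63,2.1,-0.2,0.0015,0,0,15],[68,2.1,-0.2,0.0015,0,0,15],[68,2.1,-0.2,0.0015,0,0,15]]'; python3 - <<'E'
from g import *
st();holecheck(.0116,(134,155,24,28))
s=cam("scene");cv2.imwrite("pics/f4.png",cv2.resize(s["frame"][150:214,122:192,::-1],None,fx=10,fy=10,interpolation=cv2.INTER_CUBIC))
E
```

```text
t: 19.97
tcp_pos: [0.5045, -0.352, 0.1488]
ee_rot: [-0.672, 0.217, 0.674, 0.218]
ft_force: [-0.2, 0.5, -2.1]
width: 0.0231
t 19.97 tcp [ 0.5045 -0.352   0.1488] x [-0.001  0.001 -1.   ] y [-0.585 -0.811 -0.   ] yaw(part) 2.5169 f [-0.2  0.5 -2.1] w 0.0231 j [-0.69  0.23  1.54  0.    1.37  1.5 ]
120 hole px [147.46 175.72] [1.7 3.4] pred [147.42 175.74] on plane [ 0.5662 -0.3966  0.1638] pred [ 0.5663 -0.3967  0.1638]
130 hole px [147.42 175.71] [2.7 4.5] pred [147.42 175.74] on plane [ 0.5662 -0.3967  0.1638] pred [ 0.5663 -0.3967  0.1638]
140 hole px [147.44 175.66] [3.6 5.4] pred [147.42 175.74] on plane [ 0.566  -0.3968  0.1638] pred [ 0.5663 -0.3967  0.1638]
 rod tip pred px [147.62 175.65] pred hole - rod (mm) [-0.5 -1.3]
```

View pics/f4.png

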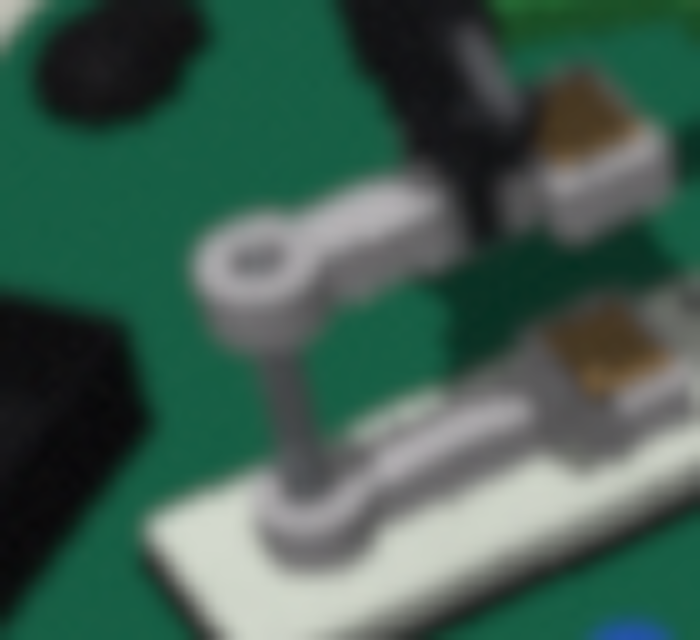

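```bash
python3 -m handwheel '[[8,-0.4,-0.3,0,0,0,15],[16,-0.4,-0.3,0,0,0,15],[24,-0.4,-0.3,0,0,0,15],[34,-0.4,-0.3,0,0,0,15],[44,-0.4,-0.3,0,0,0,15],[54,-0.4,-0.3,0,0,0,15],[63,-0.4,-0.3,0,0,0,15],[70,-0.4,-0.3,0,0,0,15],[76,-0.4,-0.3,0,0,0,15],[80,-0.4,-0.3,0,0,0,15],[83,-0.4,-0.3,0,0,0,15],[85,-0.4,-0.3,0,0,0,15],[85,-0.4,-0.3,0,0,0,15],[85,-0.4,-0.3,0,0,0,15]]'; python3 - <<'E'
from g import *
st()
E
```

```text
t: 21.23
tcp_pos: [0.5057, -0.3525, 0.0656]
ee_rot: [0.673, -0.217, -0.673, -0.217]
ft_force: [0.5, 0.4, -2.2]
width: 0.0233
t 21.23 tcp [ 0.5057 -0.3525  0.0656] x [ 0. -0. -1.] y [-0.585 -0.811  0.   ] yaw(part) 2.5169 f [ 0.5  0.4 -2.2] w 0.0233 j [-0.69  0.32  1.6  -0.    1.22  1.5 ]
```

```bash
python3 -m handwheel '[[1,0,0,0,0,0,15],[2,0,0,0,0,0,15],[3,0,0,0,0,0,15],[3,0,0,0,0,0,15],[3,0,0,0,0,0,15]]'; python3 -c "
from g import *
st()"; python3 -m handwheel '[[0,0,0,0,0,0,15],[0,0,0,0,0,0,30],[0,0,0,0,0,0,45],[0,0,0,0,0,0,60],[0,0,0,0,0,0,60],[-10,0,0,0,0,0,60],[-30,0,0,0,0,0,60],[-60,0,0,0,0,0,60],[-95,0,0,0,0,0,60],[-125,0,0,0,0,0,85],[-145,0,0,0,0,0,85],[-145,0,0,0,0,0,85],[-145,0,0,0,0,0,85]]'; python3 - <<'E'
from m import *
from g import *
st()
s=cam("scene");cv2.imwrite("pics/g5.png",cv2.resize(s["frame"][150:250,110:230,::-1],None,fx=6,fy=6,interpolation=cv2.INTER_CUBIC))
c=cam("top"); cv2.imwrite("pics/g6.png",cv2.resize(c["frame"][:,:,::-1],(768,576)))
g,y=solve(c,WIN["P"],True)
plan((g[0],g[1]+.0015,.16),.3008)
E
```

```text
t: 21.65
tcp_pos: [0.5057, -0.3525, 0.0627]
ee_rot: [0.673, -0.217, -0.673, -0.217]
ft_force: [-0.3, 0.7, 0.6]
width: 0.0233
t 21.65 tcp [ 0.5057 -0.3525  0.0627] x [ 0. -0. -1.] y [-0.585 -0.811  0.   ] yaw(part) 2.5169 f [-0.3  0.7  0.6] w 0.0233 j [-0.69  0.32  1.6  -0.    1.22  1.5 ]
t: 22.73
tcp_pos: [0.5065, -0.3532, 0.2102]
ee_rot: [0.674, -0.218, -0.671, -0.217]
ft_force: [-1.6, -0.3, 0.0]
width: 0.0853
t 22.73 tcp [ 0.5065 -0.3532  0.2102] x [ 0.004 -0.003 -1.   ] y [-0.585 -0.811  0.   ] yaw(part) 2.5169 f [-1.6 -0.3  0. ] w 0.0853 j [-0.69  0.19  1.48  0.    1.47  1.5 ]
(117, 160, 48, 72) hole [0.5188 0.3295] hubfit [0.5187 0.3298] 0.0435 holeaxes px [5.98 6.01] waist w 0.0247 mid 0.0002 len 0.192
disc [0.3917 0.2901] 0.0736115017065728 dist 0.1330341484685912 yaw2 0.300548854761902
  yaw 0.3012 grip [0.4462 0.3071]
shift [  47.2 -501.4  434.1] turn [-9.255e-01  1.000e-03  6.000e-04] rows>= 15.9 j6 1.5
```

View pics/g5.png

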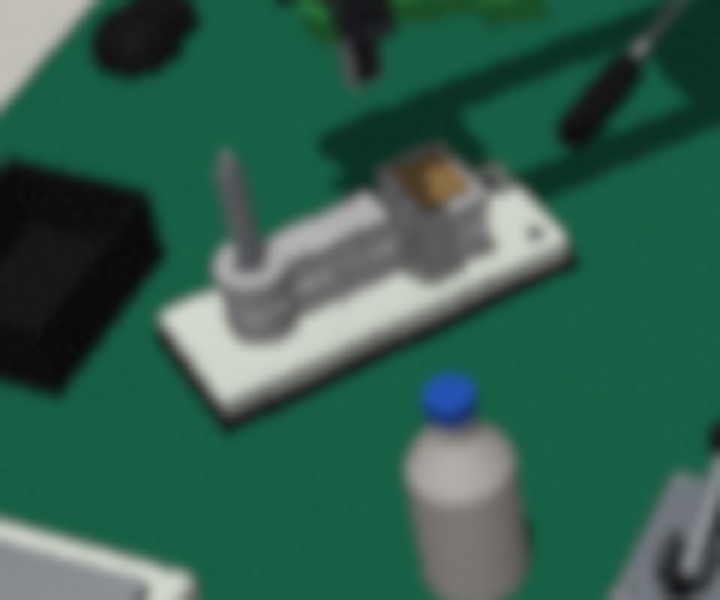

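View pics/g6.png

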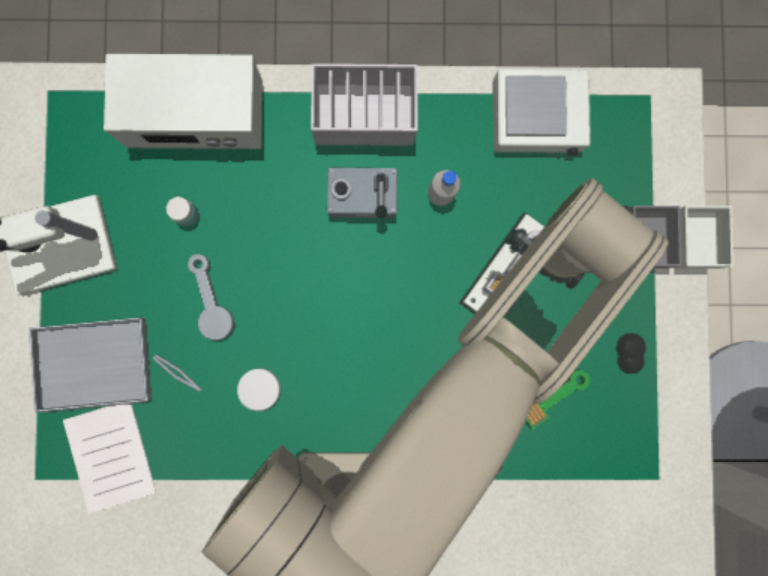

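Both carriers are stacked flat on the rod, and the platen is where it was at (215,323) and (198,263). Next is the platen.

```bash
python3 -m handwheel '[[0,-20,18,-0.04,0,0,85],[5,-45,39,-0.1,0,0,85],[10,-72,62,-0.17,0,0,85],[15,-100,86,-0.24,0,0,85],[20,-128,110,-0.31,0,0,85],[25,-156,135,-0.38,0,0,85],[30,-185,160,-0.45,0,0,85],[35,-215,186,-0.52,0,0,85],[40,-245,212,-0.59,0,0,85],[47,-275,238,-0.66,0,0,85],[47,-305,264,-0.73,0,0,85],[47,-335,290,-0.8,0,0,85],[47,-365,316,-0.86,0,0,85],[47,-395,342,-0.9,0,0,85],[47,-425,368,-0.926,0,0,85],[47,-455,394,-0.926,0,0,85],[47,-480,415,-0.926,0,0,85],[47,-496,429,-0.926,0,0,85],[47,-501,434,-0.926,0,0,85],[47,-501,434,-0.926,0,0,85]]'; python3 -m handwheel '[[0,0,0,0,0,0,85],[0,0,0,0,0,0,85],[0,0,0,0,0,0,85]]'; python3 - <<'E'
from g import *
st()
s=cam('scene'); crop(s,270,120,150,130,5,"i2.png")
for p in ([.5188,.3296,.026],[.4462,.3071,.026]): print((proj(s,p)-[270,120])*5)
plan((.4462,.3081,.011),.301)
E
```

```text
t: 24.5
tcp_pos: [0.445, 0.3088, 0.1585]
ee_rot: [-0.698, -0.107, 0.7, -0.107]
ft_force: [0.2, -0.0, -0.1]
width: 0.0852
t: 24.75
tcp_pos: [0.4467, 0.3064, 0.1599]
ee_rot: [-0.699, -0.105, 0.699, -0.106]
ft_force: [-0.5, 0.2, 0.0]
width: 0.085
t 24.75 tcp [0.4467 0.3064 0.1599] x [-0.    -0.001 -1.   ] y [ 0.295 -0.955  0.   ] yaw(part) -2.8419 f [-0.5  0.2  0. ] w 0.085 j [ 0.51  0.03  1.75 -0.    1.37  1.78]
[413.13706213 615.13218909]
[397.1631006  529.82779801]
shift [149.1  -1.7   0. ] turn [-0.0014  0.0004 -0.0003] rows>= 3.6 j6 1.78
```

View pics/i2.png

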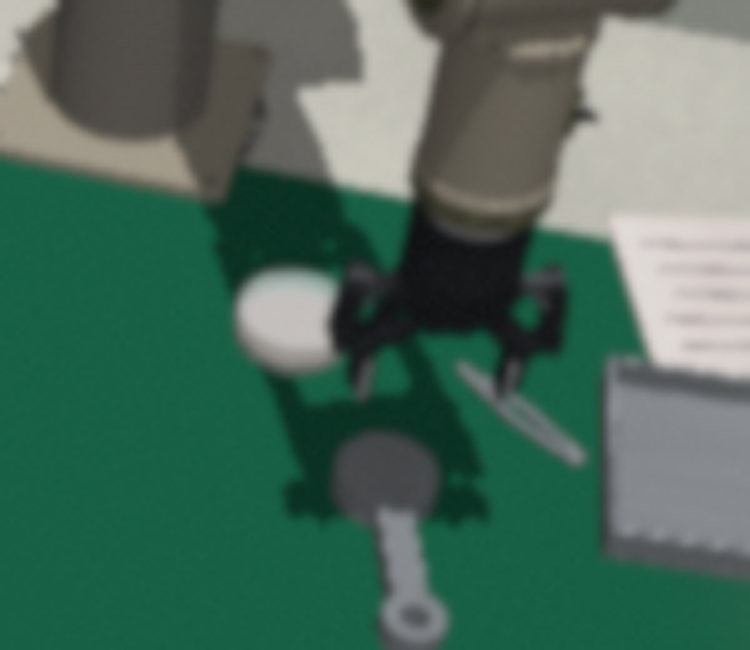

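```bash
python3 -m handwheel '[[40,-1.5,0,-0.001,0,0,85],[80,-1.5,0,-0.001,0,0,85],[110,-1.5,0,-0.001,0,0,85],[130,-1.5,0,-0.001,0,0,85],[142,-1.5,0,-0.001,0,0,85],[147,-1.5,0,-0.001,0,0,85],[149,-1.5,0,-0.001,0,0,85],[149,-1.5,0,-0.001,0,0,85],[149,-1.5,0,-0.001,0,0,85],[149,-1.5,0,-0.001,0,0,85],[149,-1.5,0,-0.001,0,0,50],[149,-1.5,0,-0.001,0,0,15],[149,-1.5,0,-0.001,0,0,15],[149,-1.5,0,-0.001,0,0,15],[149,-1.5,0,-0.001,0,0,15],[149,-1.5,0,-0.001,0,0,15],[149,-1.5,0,-0.001,0,0,15],[149,-1.5,0,-0.001,0,0,15],[149,-1.5,0,-0.001,0,0,15]]' 80; python3 - <<'E'
from g import *
st(); plan((.4462,.3081,.22),.301)
E
```

```text
t: 26.38
tcp_pos: [0.4463, 0.3094, 0.0117]
ee_rot: [0.699, 0.106, -0.699, 0.106]
ft_force: [-0.9, -1.6, 5.3]
width: 0.0225
t 26.38 tcp [0.4463 0.3094 0.0117] x [ 0.  0. -1.] y [ 0.298 -0.955  0.   ] yaw(part) -2.8393 f [-0.9 -1.6  5.3] w 0.0225 j [ 0.51  0.21  1.84 -0.    1.09  1.78]
shift [-208.3    1.2    0.4] turn [ 0.0013 -0.0004 -0.    ] rows>= 5.0 j6 1.78
```

```bash
python3 -m handwheel '[[-10,0,0,0,0,0,15],[-30,0,0,0,0,0,15],[-60,0,0,0,0,0,15],[-100,0,0,0,0,0,15],[-140,0,0,0,0,0,15],[-175,0,0,0,0,0,15],[-200,0,0,0,0,0,15],[-210,0,0,0,0,0,15],[-210,0,0,0,0,0,15],[-210,0,0,0,0,0,15],[-210,0,0,0,0,0,15]]' ; python3 - <<'E'
from g import *
st(); plan((*REST,.215),SY)
E
```

```text
t: 27.3
tcp_pos: [0.4446, 0.3085, 0.2181]
ee_rot: [-0.697, -0.106, 0.701, -0.107]
ft_force: [-0.5, -0.6, -4.9]
width: 0.0227
t 27.3 tcp [0.4446 0.3085 0.2181] x [-0.004 -0.002 -1.   ] y [ 0.298 -0.955  0.001] yaw(part) -2.8393 f [-0.5 -0.6 -4.9] w 0.0227 j [ 0.51 -0.01  1.68  0.    1.48  1.78]
shift [  4.4 647.6 138.6] turn [ 0.9259  0.004  -0.0032] rows>= 15.9 j6 1.78
```

```bash
python3 -m handwheel '[[0,12,3,0,0,0,15],[1,40,9,0.04,0,0,15],[2,75,16,0.1,0,0,15],[2,112,24,0.16,0,0,15],[2,149,32,0.22,0,0,15],[2,186,40,0.28,0,0,15],[2,223,48,0.34,0,0,15],[2,260,56,0.41,0,0,15],[2,297,64,0.48,0,0,15],[2,334,72,0.55,0,0,15],[2,371,80,0.62,0,0,15],[2,408,87,0.69,0,0,15],[2,445,95,0.76,0,0,15],[2,482,103,0.82,0,0,15],[2,519,111,0.87,0,0,15],[2,555,119,0.91,0,0,15],[2,590,126,0.926,0,0,15],[2,618,132,0.926,0,0,15],[2,637,136,0.926,0,0,15],[2,646,138,0.926,0,0,15]]';python3 -m handwheel '[[0,0,0,0,0,0,15],[0,0,0,0,0,0,15],[0,0,0,0,0,0,15],[0,0,0,0,0,0,15],[0,0,0,0,0,0,15]]'; python3 - <<'E'
from m import *
from g import *
st(); plan((.5052,-.3520,.20),SY)
holecheck(.0117,(134,150,24,24))
s=cam("scene");cv2.imwrite("pics/k1.png",cv2.resize(s["frame"][140:240,110:230,::-1],None,fx=6,fy=6,interpolation=cv2.INTER_CUBIC))
E
```

```text
t: 28.97
tcp_pos: [0.5047, -0.351, 0.2163]
ee_rot: [-0.671, 0.218, 0.674, 0.218]
ft_force: [0.8, -0.3, -5.3]
width: 0.0227
t: 29.38
tcp_pos: [0.5068, -0.3474, 0.2194]
ee_rot: [0.673, -0.216, -0.673, -0.217]
ft_force: [-0.3, -0.2, -3.7]
width: 0.0224
t 29.38 tcp [ 0.5068 -0.3474  0.2194] x [ 0.  0. -1.] y [-0.583 -0.813 -0.   ] yaw(part) 2.5193 f [-0.3 -0.2 -3.7] w 0.0224 j [-0.68  0.18  1.47  0.    1.49  1.51]
shift [19.4  4.7 -1.4] turn [0.0013 0.     0.0002] rows>= 0.5 j6 1.51
100 hole px [144.52 161.  ] [2.5 4.1] pred [144.84 161.07] on plane [ 0.5687 -0.393   0.2338] pred [ 0.5686 -0.3918  0.2338]
110 hole px [144.6  161.01] [3.7 5.6] pred [144.84 161.07] on plane [ 0.5686 -0.3927  0.2338] pred [ 0.5686 -0.3918  0.2338]
 rod tip pred px [147.62 175.65] pred hole - rod (mm) [1.8 3.6]
```

View pics/k1.png

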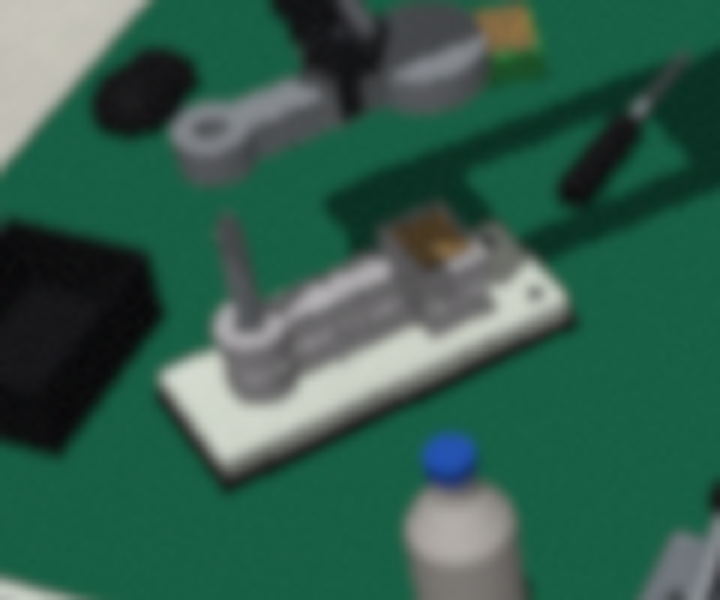

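```bash
python3 -m handwheel '[[4,2.5,-0.7,0.001,0,0,15],[12,4.6,-1.5,0.001,0,0,15],[20,4.6,-1.5,0.001,0,0,15],[28,4.6,-1.5,0.001,0,0,15],[32,4.6,-1.5,0.001,0,0,15],[32,4.6,-1.5,0.001,0,0,15],[32,4.6,-1.5,0.001,0,0,15],[32,4.6,-1.5,0.001,0,0,15]]'; python3 - <<'E'
from g import *
st();holecheck(.0117,(134,150,24,28)); plan((.5052,-.3520,.15),SY)
E
```

```text
t: 30.15
tcp_pos: [0.5053, -0.3532, 0.1876]
ee_rot: [0.673, -0.217, -0.673, -0.217]
ft_force: [0.0, -0.8, -5.1]
width: 0.0223
t 30.15 tcp [ 0.5053 -0.3532  0.1876] x [ 0. -0. -1.] y [-0.585 -0.811 -0.   ] yaw(part) 2.5169 f [ 0.  -0.8 -5.1] w 0.0223 j [-0.69  0.2   1.5   0.    1.44  1.5 ]
90 hole px [144.61 167.39] [1.3 2.4] pred [145.11 167.51] on plane [ 0.5671 -0.3997  0.2021] pred [ 0.5671 -0.3978  0.2021]
100 hole px [144.77 167.37] [2.6 4.4] pred [145.11 167.51] on plane [ 0.5668 -0.3992  0.2021] pred [ 0.5671 -0.3978  0.2021]
110 hole px [144.87 167.37] [3.7 5.7] pred [145.11 167.51] on plane [ 0.5667 -0.3989  0.2021] pred [ 0.5671 -0.3978  0.2021]
 rod tip pred px [147.62 175.65] pred hole - rod (mm) [ 0.3 -2.4]
shift [37.8 -0.9  1. ] turn [-0.0011 -0.0008 -0.    ] rows>= 0.9 j6 1.5
```

```bash
python3 -m handwheel '[[4,-1,0.5,0,0,0,15],[8,-1,0.5,0,0,0,15],[13,-1,0.5,0,0,0,15],[18,-1,0.5,0,0,0,15],[23,-1,0.5,0,0,0,15],[28,-1,0.5,0,0,0,15],[33,-1,0.5,0,0,0,15],[38,-1,0.5,0,0,0,15],[38,-1,0.5,0,0,0,15]]'; python3 - <<'E'
from g import *
st();holecheck(.0117,(134,155,24,28)); plan((.5054,-.3522,.089),SY)
E
```

```text
t: 30.95
tcp_pos: [0.5047, -0.3515, 0.1476]
ee_rot: [-0.672, 0.217, 0.674, 0.218]
ft_force: [0.0, 0.5, -5.3]
width: 0.0228
t 30.95 tcp [ 0.5047 -0.3515  0.1476] x [-0.002  0.001 -1.   ] y [-0.585 -0.811 -0.   ] yaw(part) 2.5169 f [ 0.   0.5 -5.3] w 0.0228 j [-0.69  0.23  1.55 -0.    1.37  1.5 ]
100 hole px [148.23 176.07] [1.5 2.4] pred [147.6  176.08] on plane [ 0.5658 -0.3941  0.1626] pred [ 0.5665 -0.3961  0.1626]
110 hole px [147.57 176.22] [3.1 5.4] pred [147.6  176.08] on plane [ 0.5672 -0.3958  0.1626] pred [ 0.5665 -0.3961  0.1626]
 rod tip pred px [147.62 175.65] pred hole - rod (mm) [-0.3 -0.7]
shift [59.3  0.1 -0.8] turn [-0.0011  0.0017  0.0001] rows>= 1.4 j6 1.5
```

```bash
python3 -m handwheel '[[8,0,-0.3,0,0,0,15],[16,0,-0.3,0,0,0,15],[24,0,-0.3,0,0,0,15],[32,0,-0.3,0,0,0,15],[40,0,-0.3,0,0,0,15],[46,0,-0.3,0,0,0,15],[51,0,-0.3,0,0,0,15],[54,0,-0.3,0,0,0,15],[56,0,-0.3,0,0,0,15],[57,0,-0.3,0,0,0,15],[57,0,-0.3,0,0,0,15],[57,0,-0.3,0,0,0,15]]'; python3 - <<'E'
from g import *
st()
E
```

```text
t: 32.0
tcp_pos: [0.5058, -0.3524, 0.0927]
ee_rot: [0.673, -0.217, -0.673, -0.217]
ft_force: [-0.5, -0.7, -5.3]
width: 0.022
t 32.0 tcp [ 0.5058 -0.3524  0.0927] x [ 0.001 -0.    -1.   ] y [-0.585 -0.811  0.   ] yaw(part) 2.5169 f [-0.5 -0.7 -5.3] w 0.022 j [-0.69  0.29  1.59  0.    1.27  1.5 ]
```

```bash
python3 -m handwheel '[[1,0,0,0,0,0,15],[2,0,0,0,0,0,15],[3,0,0,0,0,0,15],[3.7,0,0,0,0,0,15],[3.7,0,0,0,0,0,15],[3.7,0,0,0,0,0,15]]'; python3 -c "
from g import *
st()"; python3 -m handwheel '[[0,0,0,0,0,0,15],[0,0,0,0,0,0,30],[0,0,0,0,0,0,45],[0,0,0,0,0,0,60],[0,0,0,0,0,0,60],[-10,0,0,0,0,0,60],[-30,0,0,0,0,0,60],[-60,0,0,0,0,0,60],[-95,0,0,0,0,0,60],[-120,0,0,0,0,0,85],[-125,0,0,0,0,0,85],[-125,0,0,0,0,0,85],[-125,0,0,0,0,0,85]]'; python3 - <<'E'
from m import *
from g import *
st()
s=cam("scene");cv2.imwrite("pics/l5.png",cv2.resize(s["frame"][150:250,110:230,::-1],None,fx=6,fy=6,interpolation=cv2.INTER_CUBIC))
c=cam("top"); cv2.imwrite("pics/l6.png",cv2.resize(c["frame"][90:160,200:320,::-1],None,fx=6,fy=6,interpolation=cv2.INTER_CUBIC))
E
```

```text
t: 32.5
tcp_pos: [0.5057, -0.3522, 0.0887]
ee_rot: [0.673, -0.217, -0.673, -0.217]
ft_force: [-0.4, 1.4, -3.3]
width: 0.0229
t 32.5 tcp [ 0.5057 -0.3522  0.0887] x [ 0. -0. -1.] y [-0.585 -0.811  0.   ] yaw(part) 2.5169 f [-0.4  1.4 -3.3] w 0.0229 j [-0.69  0.29  1.59  0.    1.26  1.5 ]
t: 33.58
tcp_pos: [0.5056, -0.3522, 0.2139]
ee_rot: [0.673, -0.217, -0.673, -0.217]
ft_force: [-0.3, 0.4, -0.2]
width: 0.0851
t 33.58 tcp [ 0.5056 -0.3522  0.2139] x [ 0.001 -0.    -1.   ] y [-0.585 -0.811  0.   ] yaw(part) 2.5169 f [-0.3  0.4 -0.2] w 0.0851 j [-0.69  0.19  1.47  0.    1.48  1.5 ]
```

View pics/l5.png

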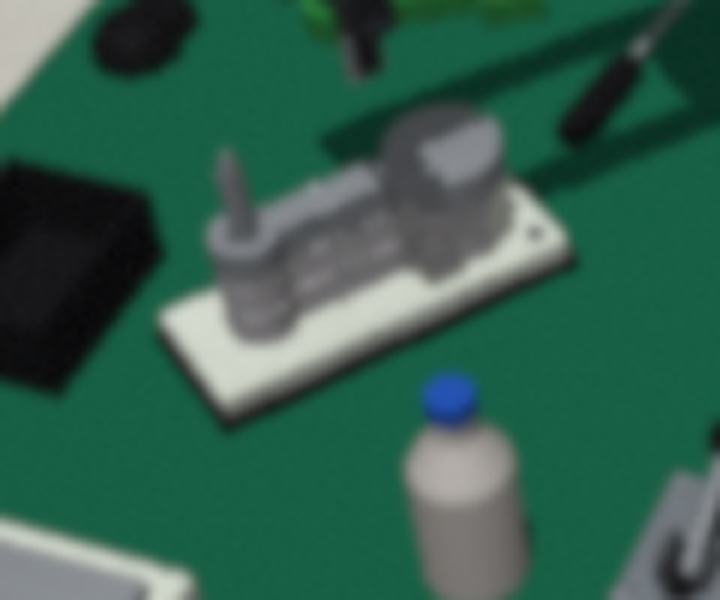

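View pics/l6.png

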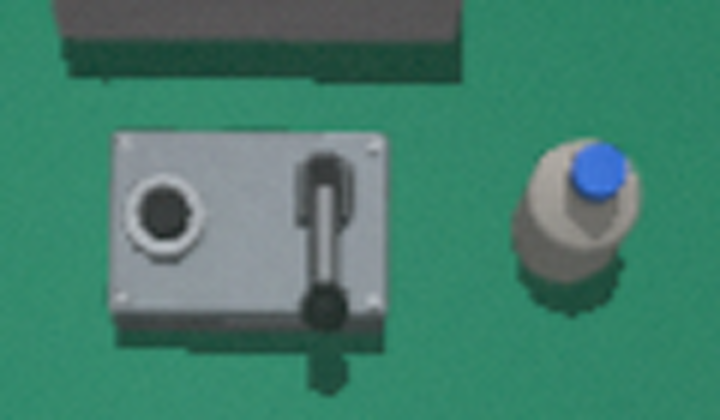

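The stack is complete: the platen lies flat on top with its disc at (440,150) and its hub on the rod at (235,235). The lever is down with its knob at (324,303). Next I'll work out the move to lift it.

```bash
python3 - <<'E'
from g import *
c=cam("top"); print("knob",onz(c,(324/6-.5+1/12+200,303/6-.5+1/12+90),.096))
plan((.560,-.0665,.20),0)
E
```

```text
knob [ 0.62514086 -0.06591909  0.096     ]
shift [  11.9 -263.5  121.8] turn [-0.6247  0.0033  0.0013] rows>= 7.0 j6 1.5
```

```bash
python3 -m handwheel '[[0,-20,9,-0.05,0,0,40],[2,-52,24,-0.14,0,0,0],[4,-85,39,-0.24,0,0,0],[8,-118,55,-0.34,0,0,0],[12,-151,70,-0.44,0,0,0],[12,-184,85,-0.53,0,0,0],[12,-214,99,-0.6,0,0,0],[12,-240,111,-0.625,0,0,0],[12,-257,119,-0.625,0,0,0],[12,-263,122,-0.625,0,0,0],[12,-263,122,-0.625,0,0,0],[12,-263,122,-0.625,0,0,0],[12,-263,122,-0.625,0,0,0],[12,-263,122,-0.625,0,0,0]]' 30; python3 - <<'E'
from g import *
st(); plan((.570,-.0665,.085),0)
E
```

```text
t: 34.9
tcp_pos: [0.5601, -0.0688, 0.2013]
ee_rot: [-0.707, 0.001, 0.707, 0.0]
ft_force: [0.7, 0.1, 0.2]
width: -0.0001
t 34.9 tcp [ 0.5601 -0.0688  0.2013] x [-0.001 -0.    -1.   ] y [-0.001 -1.     0.   ] yaw(part) 3.1403 f [0.7 0.1 0.2] w -0.0001 j [-0.21  0.06  1.64 -0.    1.45  1.36]
shift [116.3  -2.3  -9.9] turn [-0.0013  0.0006 -0.0002] rows>= 2.8 j6 1.36
```

```bash
python3 -m handwheel '[[30,-2,0,0,0,0,0],[65,-2,0,0,0,0,0],[95,-2,-3,0,0,0,0],[110,-2,-5,0,0,0,0],[115,-2,-6,0,0,0,0],[115,-2,-6,0,0,0,0],[115,-2,-6,0,0,0,0],[115,-2,-6,0,0,0,0]]'; python3 - <<'E'
from g import *
st()
s=cam("scene"); crop(s,180,170,120,100,6,"n1.png")
S=arm.get_state()["tcp_pos"]
for q in (1.25,1.0,.75,.5,.25,.05):
    k=(.6916+.075*np.sin(.15-q),.062+.075*np.cos(.15-q)); print(q,"target",round(k[0]-.024,4),round(k[1]-.010,4),"rows x,z:",round((S[2]-(k[1]-.010))*1e3,1),round(-(k[0]-.024-S[0])*1e3,1))
E
```

```text
t: 35.57
tcp_pos: [0.5677, -0.0662, 0.0886]
ee_rot: [0.708, -0.0, -0.706, 0.0]
ft_force: [-0.2, 0.0, 0.6]
width: 0.0
t 35.57 tcp [ 0.5677 -0.0662  0.0886] x [ 0.003 -0.001 -1.   ] y [-0.    -1.     0.001] yaw(part) 3.1414 f [-0.2  0.   0.6] w 0.0 j [-0.21  0.17  1.72 -0.    1.24  1.37]
1.25 target 0.6008 0.086 rows x,z: 2.8 -32.9
1.0 target 0.6113 0.1015 rows x,z: -12.7 -43.4
0.75 target 0.6253 0.1139 rows x,z: -25.1 -57.4
0.5 target 0.6419 0.1225 rows x,z: -33.7 -74.0
0.25 target 0.6601 0.1266 rows x,z: -37.9 -92.3
0.05 target 0.6751 0.1266 rows x,z: -37.9 -107.2
```

View pics/n1.png

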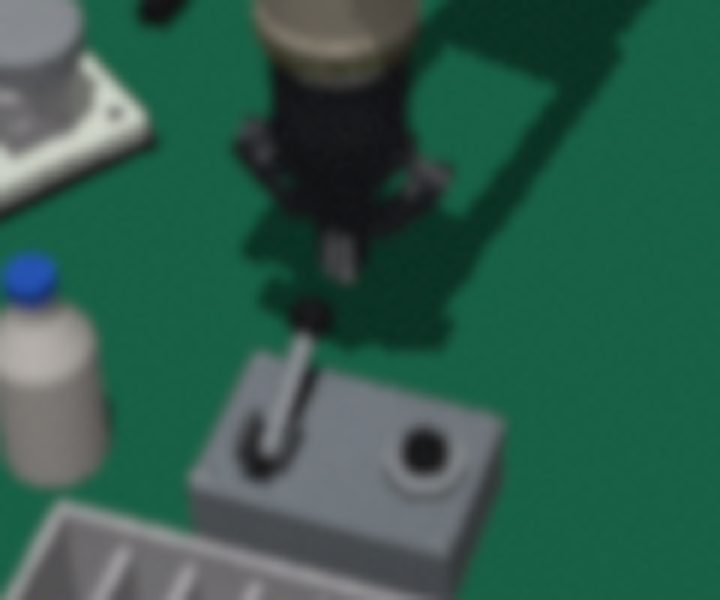

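The closed fingertips are in front of the knob at (312,315). I'll push along its arc.

```bash
python3 -m handwheel '[[2,0,-10,0,0,0,0],[3,0,-20,0,0,0,0],[3,0,-28,0,0,0,0],[1,0,-34,0,0,0,0],[-5,0,-39,0,0,0,0],[-12,0,-45,0,0,0,0],[-18,0,-51,0,0,0,0],[-24,0,-58,0,0,0,0],[-29,0,-66,0,0,0,0],[-33,0,-74,0,0,0,0],[-36,0,-82,0,0,0,0],[-37,0,-90,0,0,0,0]]'; python3 - <<'E'
from g import *
st()
s=cam("scene"); crop(s,180,170,120,100,6,"n2.png")
E
```

```text
t: 36.62
tcp_pos: [0.6577, -0.0657, 0.1256]
ee_rot: [0.708, -0.0, -0.706, 0.0]
ft_force: [-0.4, -0.1, -0.1]
width: 0.0004
t 36.62 tcp [ 0.6577 -0.0657  0.1256] x [ 0.002 -0.    -1.   ] y [ 0. -1.  0.] yaw(part) -3.1414 f [-0.4 -0.1 -0.1] w 0.0004 j [-0.18  0.36  1.43 -0.    1.35  1.39]
```

View pics/n2.png

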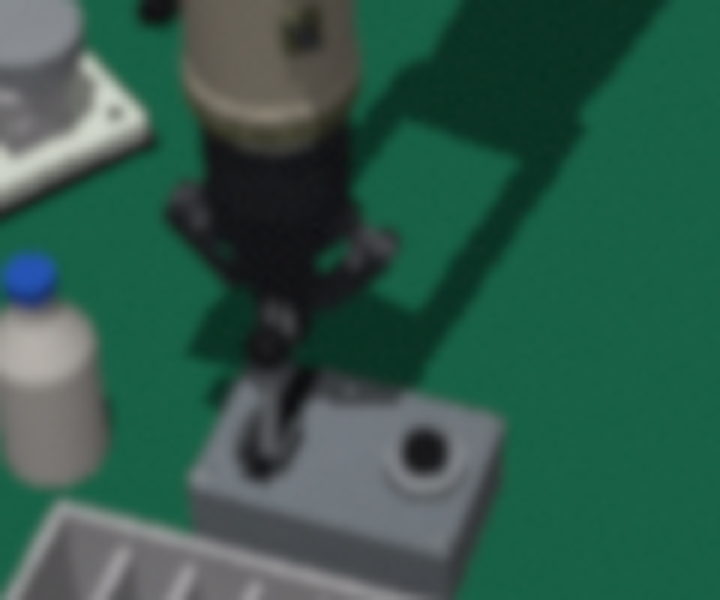

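```bash
python3 -m handwheel '[[0,0,-4,0,0,0,0],[0,0,-8,0,0,0,0],[0,0,-12,0,0,0,0],[0,0,-16,0,0,0,0],[0,0,-19,0,0,0,0],[0,0,-21,0,0,0,0],[0,0,-21,0,0,0,0],[0,0,-21,0,0,0,0]]'; python3 - <<'E'
from g import *
st()
s=cam("scene"); crop(s,180,170,120,100,6,"n3.png")
E
```

```text
t: 37.33
tcp_pos: [0.6766, -0.0654, 0.1233]
ee_rot: [-0.706, -0.0, 0.708, -0.0]
ft_force: [-5.4, -0.2, 1.9]
width: -0.0003
t 37.33 tcp [ 0.6766 -0.0654  0.1233] x [-0.002  0.    -1.   ] y [ 0. -1. -0.] yaw(part) -3.1413 f [-5.4 -0.2  1.9] w -0.0003 j [-0.17  0.42  1.36 -0.    1.36  1.4 ]
```

View pics/n3.png

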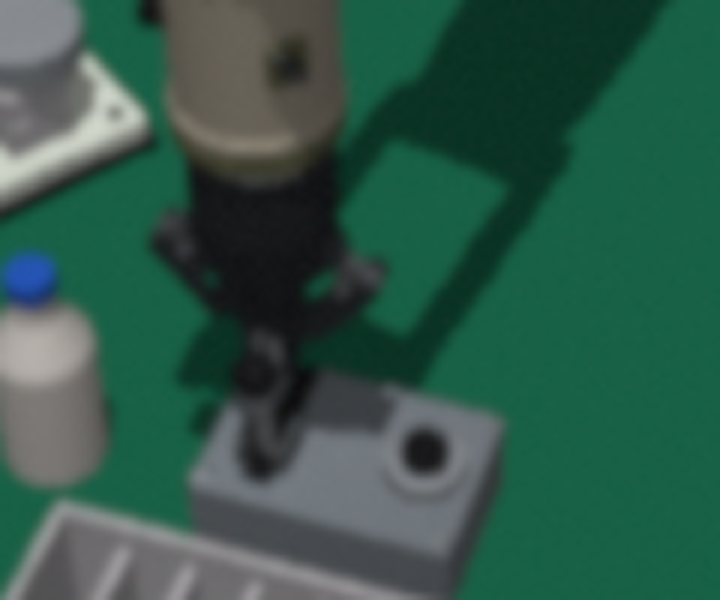

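The 5 N reaction means the lever is on its stop. I'll back straight off and look.

```bash
python3 -m handwheel '[[0,0,8,0,0,0,0],[0,0,20,0,0,0,0],[0,0,40,0,0,0,0],[-10,0,65,0,0,0,0],[-30,0,90,0,0,0,0],[-60,0,120,0,0,0,0],[-90,0,150,0,0,0,0],[-100,0,170,0,0,0,0],[-100,0,180,0,0,0,0],[-100,0,180,0,0,0,0],[-100,0,180,0,0,0,0],[-100,0,180,0,0,0,0]]'; python3 - <<'E'
from g import *
st()
s=cam("scene"); crop(s,110,150,190,120,4,"n4.png")
print("knob up",(proj(s,[.7028,-.0665,.136])-[110,150])*4,"q.15",(proj(s,[.6916,-.0665,.137])-[110,150])*4)
c=cam("top"); crop(c,200,90,190,140,4,"n5.png")
print("knob up",(proj(c,[.7028,-.0665,.136])-[200,90])*4)
E
```

```text
t: 38.38
tcp_pos: [0.4977, -0.0655, 0.2231]
ee_rot: [-0.707, -0.0, 0.707, -0.0]
ft_force: [0.2, -0.8, 0.4]
width: 0.0002
t 38.38 tcp [ 0.4977 -0.0655  0.2231] x [-0.  0. -1.] y [ 0. -1. -0.] yaw(part) -3.1414 f [ 0.2 -0.8  0.4] w 0.0002 j [-0.23 -0.13  1.78  0.    1.49  1.34]
knob up [448.44378059 332.39319445] q.15 [453.61208302 321.11382   ]
knob up [216.91949754  89.57972325]
```

View pics/n4.png

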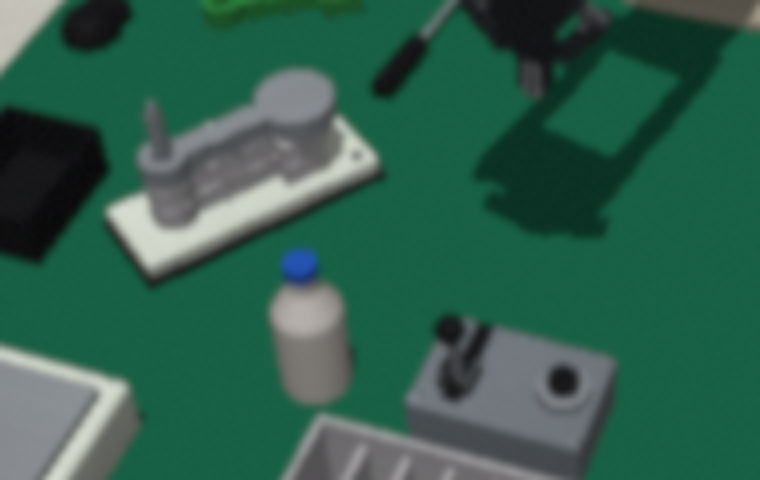

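View pics/n5.png

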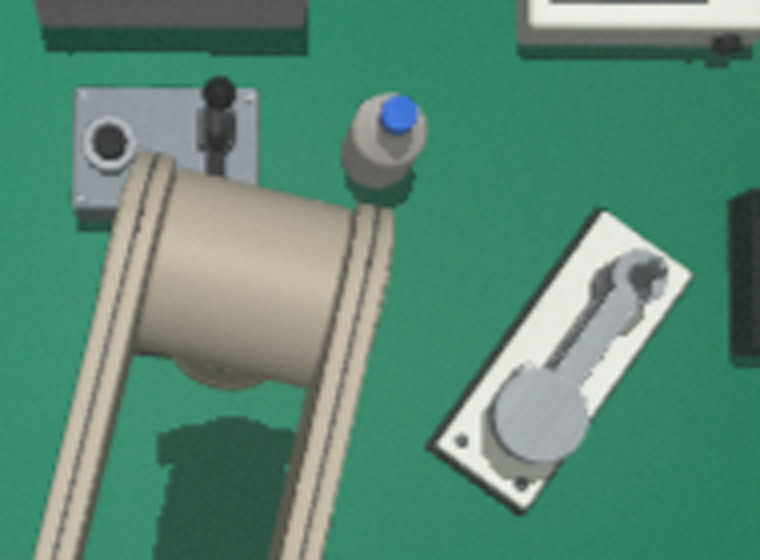

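```bash
python3 - <<'E'
from g import *
c=cam("top"); d=np.array([np.cos(SY),np.sin(SY)])
print("disc seen",onz(c,(540/4+200-.4,413/4+90-.4),.103)[:2].round(4),"expected",(REST-.058*d).round(4))
crop(c,90,110,160,150,4,"o1.png")
arm.job_done()
E
```

```text
disc seen [ 0.4608 -0.3167] expected [ 0.458  -0.3171]
the job is handed in; nothing more can be done
```

View pics/o1.png

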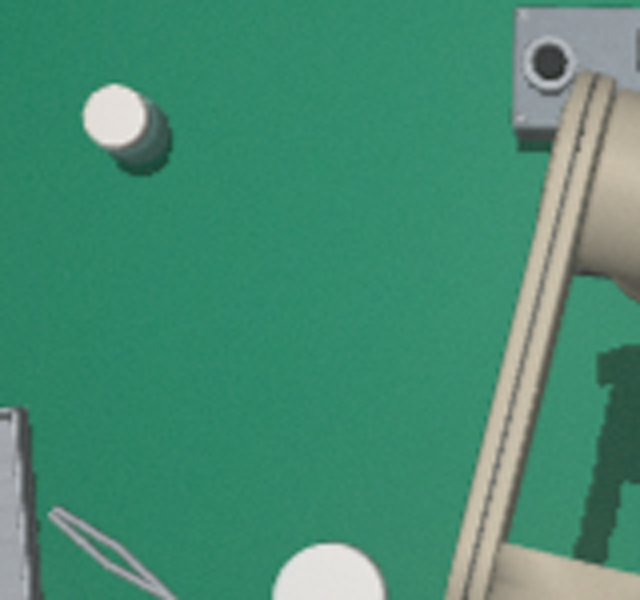

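I pressed the test button and the lever dropped. I then stacked both carriers present, put the platen on top over the rod, lifted the lever back onto its stop and handed the job in at about 39 s. The hand-in gives no verdict.

- **Stack:** in the last views the platen lies flat on the two carriers. Its disc is about 3 mm from the expected spot, against a limit of 20 mm for the waist. The final hole-to-rod offset was not measured; the free insertion and flat seating suggest it is fine.
- **Lever:** it is up, with the knob within about 1 px of where it should be. The arm felt about 5 N from the stop while pushing, and the gripper then backed clear.
- **Bystanders:** the wash bottle and glass jar are standing.
- **Disagreements:** camera and robot positions differed by 1–2 mm, which I corrected as I went. No check failed, and none of the parts was seen to be knocked aside.

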